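# Put the sample wall right and cope it in running bond

### The job

On the plywood board a sample of cast-stone garden wall has been started beside the short pier, but its two bottom blocks are in each other's places: swap them (the empty grey bat is free for setting one down), so that the square-ended block lies next to the pier and the round-ended block closes the wall with its rounded end facing away from the pier, each on its pencilled outline. Then lay the top course in running bond: the half coping on the bottom course right beside the pier, and the long coping next to it, centred across the joint between the two bottom blocks, the copings ridge up and everything in line, with joints of about 10 mm. Leave the jar, the tub, the rough stone and the steel weight where they are.

Things in the scene. Friction and masses are not known exactly. Their poses are not given: they have to be found in the camera images.
- board: Fixed plywood board 130 x 330 mm (x, y), 18 mm thick. Origin: centre of its underside, on the table; the wall runs along its y at x = 0. A fixed pier (66 mm square, top 100 mm above the table) stands on it at y = -125 mm. Pencil outlines (56 x 106 mm) mark two bottom places, centred at y = -35 mm (next to the pier) and +75 mm (free end); the joint between lies at y = +20 mm.
- round_block: Loose off-white cast block, 0.3 kg, 48 mm wide (x), 100 mm long (y), 40 mm high, flat top; its +y end is a half round of 24 mm radius, its -y end square. Origin: centre of the underside. Starts next to the pier, rounded end already pointing away from it (its y along the board's y); belongs at the free end, board y = +75 mm.
- square_block: Loose off-white cast block, 0.3 kg, 48 mm wide (x), 100 mm long (y), 40 mm high, flat top, both ends square. Origin: centre of the underside. Starts at the free end of the wall; belongs next to the pier, board y = -35 mm.
- long_coping: Loose off-white cast coping, 0.3 kg, 48 mm wide (x), 100 mm long (y): upright sides 28 mm high, above them a gabled roof (40 mm wide at its foot) with its ridge along y, 48 mm high in all. Origin: centre of the underside. Lies on the table, ridge up. Belongs at board y = +20 mm, underside 58 mm above the table.
- half_coping: Loose off-white cast coping, 0.14 kg, same section as the long one (48 mm wide in x, upright sides 28 mm high, ridge along y 48 mm high) but only 45 mm long (y). Origin: centre of the underside. Lies on the table, ridge up. Belongs at board y = -62.5 mm, underside 58 mm above the table.
- bat: Fixed flat grey slab 100 x 130 mm (x, y), 10 mm thick, empty at the start: the free spot. Origin: centre of the underside, on the table.
- jar: Bystander: glass jar with a steel lid, 68 mm across, 105 mm high, standing on the table. Origin: centre of its underside.
- tub: Bystander: white plastic tub of set plaster, 86 mm across the rim, 85 mm high. Origin: centre of its underside.
- stone: Bystander: small rough grey stone, about 50 mm across, 29 mm high. Origin: centre of its underside.
- weight: Bystander: round dark steel weight, 42 mm across, 30 mm high. Origin: centre of its underside.
Not all that is in view belongs to the job. Leave any purple look-alike of the long_coping alone.

How it is judged:
At the end, for the whole second after the job is handed in: On the board the square-ended block is next to the pier, the round-ended one at the free end, nose outwards; on them the half coping by the pier and the long one across the joint: each within 10 mm along and across, 4 mm in height and 8 degrees of its place, upright, at rest (x of square_block in the frame of board between -0.01 and 0.01 m and y of square_block in the frame of board between -0.045 and -0.025 m and z of square_block in the frame of board between 0.014 and 0.022 m and angle between the y axis of each of square_block, round_block, half_coping, long_coping and the y axis of board, either way round below 0.14 rad and angle between each of square_block, round_block, half_coping, long_coping's own z axis and vertical below 0.06 rad and linear speed of each of square_block, round_block, half_coping, long_coping below 0.01 m/s and angular speed of each of square_block, round_block, half_coping, long_coping below 0.1 rad/s and x of round_block in the frame of board between -0.01 and 0.01 m and y of round_block in the frame of board between 0.065 and 0.085 m and z of round_block in the frame of board between 0.014 and 0.022 m and y of board in the frame of round_block below 0 m and x of half_coping in the frame of board between -0.01 and 0.01 m and y of half_coping in the frame of board between -0.0725 and -0.0525 m and z of half_coping in the frame of board between 0.054 and 0.062 m and x of long_coping in the frame of board between -0.01 and 0.01 m and y of long_coping in the frame of board between 0.01 and 0.03 m and z of long_coping in the frame of board between 0.054 and 0.062 m); the robot touches nothing.
It fails at once if the jar is moved more than 30 mm (distance of jar from where it was at the start of the episode above 0.03 m).
It fails at once if the tub is moved more than 30 mm (distance of tub from where it was at the start of the episode above 0.03 m).
It fails at once if the rough stone is moved more than 30 mm (distance of stone from where it was at the start of the episode above 0.03 m).
It fails at once if the steel weight is moved more than 30 mm (distance of weight from where it was at the start of the episode above 0.03 m).
It also fails if it takes over 112 s, if anything falls off the work surface, if the arm or the gripper's body presses on something with over 40 N, if the wrist force passes 120 N, or if a joint passes its speed limit or range.

### The arm

A 7-joint arm with a two-finger parallel gripper is mounted at the origin on the work surface. World frame = base frame: x ahead of the robot, y to its left, z up, the work surface at z = 0. Lengths are in m, angles in rad, forces in N, time in s.
With the tool pointing down it reaches from about 0.425 to 0.925 m from the base axis. Payload 6.8 kg.
Tool frame: the origin (TCP) lies on the centre line of the jaws, within the pads' length; the fingertips stand 19 mm ahead of it and the grasp point (between the pads) is the TCP; z points along the fingers, y is the line along which they close (so a half turn about z gives the same grasp; the last joint's range is limited). The gripper opens to 85 mm and grips with 20 to 120 N. Pads are 22 mm wide; open, the fingers measure 114 mm over their backs; the gripper's body (76 mm by 85 mm) begins 54 mm behind the grasp point. The pads swing forward as they close: fully open they stand 13 mm farther back than shut.
Start: joints at [1.103, 0.477, 0.022, 1.555, -0.011, 1.109, -0.083], TCP at [0.238, -0.632, 0.227] pointing down, gripper open.
Joint ranges: [-2.96, 2.96], [-0.34, 2.1], [-1.41, 1.46], [0.24, 2.44], [-1.37, 4.51], [0.17, 1.92], [-2.96, 2.96]. Speed limits (rad/s): [2.39, 2.39, 3.14, 3.14, 3.14, 3.14, 3.14].

### API

Orientations are given as a rotation vector (axis times angle).
In Python, from bench import r gives the robot as it stands. The module is installed in compiled form; this text tells all that it offers.
- The arm moves only by the tool arm_command, never from a script. Its argument "rows" is a list of rows, each an object of numbers: "fingers": the opening, from -1 (shut) to 1 (fully open); "x", "y", "z": the shift along the tool's x, y, z in m; "ax", "ay", "az": the turn, a rotation vector about the tool's x, y, z in degrees. In form: [{"fingers": .., "x": .., "y": .., "z": .., "ax": .., "ay": .., "az": ..}, ...]. A call has 1 to 10 rows; each row shifts and turns the commanded pose from where the row before left it, along the tool's axes as they then stand; what a row does not reach is not made up. A row lasts 1/12 s, in which the tool goes at most 41.7 mm and 7.16 degrees, less where a joint would pass 70% of its speed; a pose out of reach is approached as far as the arm can. A call is refused whole if a number of a shift passes 0.0417 or a number of a turn 7.16, either way. A call with a gripper value outside its range is refused whole. The fingers move at their own pace and stop on an object; "grip_force" is the grip in N (left out, the last holds). Time passes only in rows, so rows that do not move let the fingers close. It gives the time, the measured TCP pose, the force, the opening and the grip force at its end, in the units of the state.
- r.get_obs(): the state, without advancing time (a new reading comes with each control period).
- r.grab_frame(name): name is "side" or "top" or "wrist"; returns a dict with "frame" (400x640x3 uint8, red, green, blue), "depth" (400x640 float32, m along the optical axis (not along the pixel's ray), 0 where there is no reading), "K" (3x3 intrinsics, pixels), "world_from_camera" (4x4, takes a point from camera to world coordinates). Camera axes: x right, y down, z forward; pixel columns grow to the right and rows downward; lengths in m; the calibration is good to about 2 mm. A picture is of the moment at which its call begins.
- r.hand_in(): hands the job in; it is judged then, once.
The state is a dict: "clock": time; "joints": joint angles; "qvel": joint speeds; "tau": joint torques, N m; "tcp_pos": TCP position; "orientation": TCP orientation; "contact_force": force on the tool from outside, world axes, zero at the start; "moment": the same for the moment, N m; "grip_width": finger opening in m; "gripper_force": force on a finger pad.
Only numpy, scipy, OpenCV 4.12 (cv2) and the standard library are available. Lean on these libraries where they do the work, as an engineer would, in place of code of your own. Each camera call takes 0.05 s, during which the arm holds its last target. There are 200 camera calls.

## Working session

There is one attempt and no reset: what is moved stays moved. The work goes in short steps, Python scripts to look and compute and a tool call to move; the robot and the scene stay as the last step left them, time stands still between calls to the robot, and variables do not carry over. Pictures are saved under pics/ and viewed, at most 14 in all, crops included, and the job is handed in when it is done.

Besides the shell and the picture viewer there is one more tool, called after "Call:" as name([rows], argument=value, ...), one row to a line, values as JSON. arm_command: Moves the arm, as the interface text tells. Its arguments: {"type":"object","properties":{"rows":{"type":"array"},"grip_force":{"type":"number"}},"required":["rows"]}

```bash
mkdir -p pics
cat > h.py <<'E'
from bench import r
import numpy as np, cv2
def save(name,fn):
    f=r.grab_frame(name); cv2.imwrite('pics/'+fn+'.png',f['frame'][:,:,::-1]); np.savez('pics/'+fn+'.npz',**{k:np.asarray(v) for k,v in f.items()}); return f
def pts(f):
    d=f['depth'];K=np.asarray(f['K']);T=np.asarray(f['world_from_camera'])
    v,u=np.mgrid[:d.shape[0],:d.shape[1]]
    p=np.stack([(u-K[0,2])/K[0,0]*d,(v-K[1,2])/K[1,1]*d,d],-1)@T[:3,:3].T+T[:3,3]
    p[d==0]=np.nan
    return p
E
python3 - <<'E'
from h import *
for n in ('top','side'):
    f=save(n,n+'0'); print(n,np.round(f['world_from_camera'],3).tolist(),np.round(f['K'],1).tolist())
o=r.get_obs();print(o)
E
```

```text
top [[-0.009, -0.998, 0.056, 0.395], [-1.0, 0.009, 0.001, -0.049], [-0.001, -0.056, -0.998, 1.449], [0.0, 0.0, 0.0, 1.0]] [[477.7, 0.0, 323.9], [0.0, 477.7, 202.2], [0.0, 0.0, 1.0]]
side [[-0.85, -0.284, 0.443, -0.011], [-0.526, 0.429, -0.734, 0.766], [0.019, -0.857, -0.515, 0.626], [0.0, 0.0, 0.0, 1.0]] [[474.4, 0.0, 320.2], [0.0, 474.4, 203.3], [0.0, 0.0, 1.0]]
{'clock': 0.1, 'joints': array([ 1.10287727,  0.47770051,  0.02233589,  1.55633717, -0.0114977 ,
        1.10927647, -0.08310277]), 'qvel': array([ 7.70107267e-04, -2.15044121e-03,  8.61835839e-05, -2.95330308e-03,
       -1.61372375e-04, -1.19480284e-03,  3.74850372e-04]), 'tau': array([ 4.96762310e-03, -5.97759390e+01,  1.61441412e+00, -2.81954098e+01,
        1.28852378e-02,  5.06944794e-03,  2.00689470e-05]), 'tcp_pos': array([ 0.23747949, -0.63128372,  0.22594066]), 'orientation': array([-3.08936162e+00, -5.61919956e-01,  6.22268415e-04]), 'contact_force': array([0.46766969, 0.52004672, 0.16136526]), 'moment': array([ 0.01102688,  0.04647852, -0.03196108]), 'gripper_force': 0.0, 'grip_width': 0.08552690792695752}
```

View pics/top0.png

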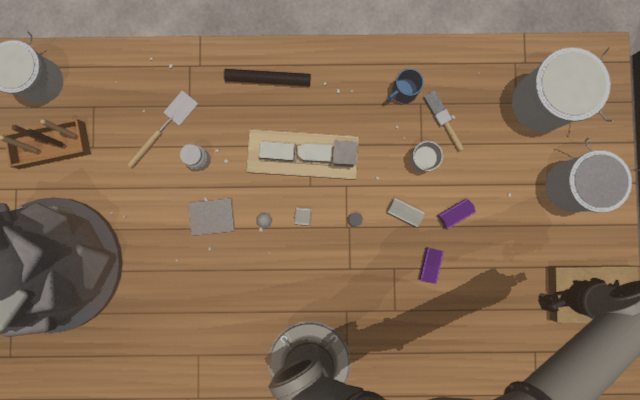

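View pics/side0.png

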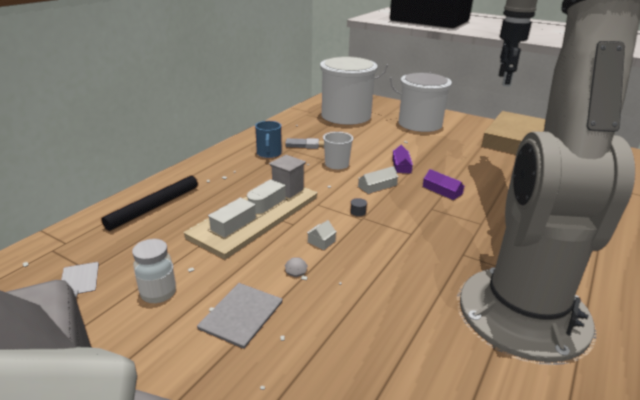

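The top view shows the pier at (345,152), the round block at (315,152) and the square block at (277,150). The bat is at (212,216), the half coping at (303,216) and the long coping at (406,212), with purple decoys nearby. The side view agrees. Next I measure from the top depth.

```bash
cat >> h.py <<'E'
def rect(p,m):
    "min area rect (centre, long side, short side, long-axis angle deg) of world xy under a mask"
    n,l,s,_=cv2.connectedComponentsWithStats(m.astype(np.uint8))
    i=1+np.argmax(s[1:,4]); q=p[l==i][:,:2].astype(np.float32)
    b=cv2.boxPoints(cv2.minAreaRect(q)); e1=b[1]-b[0]; e2=b[2]-b[1]
    L=e1 if np.linalg.norm(e1)>np.linalg.norm(e2) else e2
    return np.round(b.mean(0),4),np.round(sorted([np.linalg.norm(e1),np.linalg.norm(e2)]),4),round(np.degrees(np.arctan2(L[1],L[0]))%180,1),s[i,4]
E
cat > m0.py <<'E'
from h import *
f=dict(np.load('pics/top0.npz')); p=pts(f); z=p[...,2]; hsv=cv2.cvtColor(f['frame'],cv2.COLOR_RGB2HSV)
def win(u0,u1,v0,v1):
    m=np.zeros(z.shape,bool); m[v0:v1,u0:u1]=1; return m
for n,w,lo,hi in [('board',(240,365,125,185),.010,.030),('square',(250,297,135,165),.048,.07),('round',(297,333,135,167),.048,.07),('pier',(325,365,135,170),.09,.11),
  ('bat',(183,240,190,240),.005,.02),('half',(290,315,203,230),.015,.06),('long',(383,430,193,230),.015,.06),('jar',(175,212,140,175),.09,.12),('tub',(408,446,138,178),.07,.1),('stone',(252,275,207,232),.012,.05),('weight',(345,367,208,230),.018,.05)]:
    print(n,*rect(p,win(*w)&(z>lo)&(z<hi)))
print(np.nanmedian(z[250:300,150:250]))
K=f['K'];T=f['world_from_camera']
E
python3 m0.py
python3 - <<'E'
import cv2
a=cv2.imread('pics/top0.png')[120:240,180:450]; cv2.imwrite('pics/top0c.png',cv2.resize(a,None,fx=2.9,fy=2.9,interpolation=cv2.INTER_CUBIC))
E
```

```text
board [0.622  0.0174] [0.1313 0.3308] 85.7 2919
square [0.6266 0.0913] [0.0489 0.1004] 85.5 567
round [ 0.6205 -0.0203] [0.049  0.0993] 86.3 539
pier [ 0.6128 -0.108 ] [0.0658 0.0668] 177.6 532
bat [0.4341 0.2946] [0.1052 0.1344] 95.8 1375
half [0.4335 0.0172] [0.0451 0.0479] 174.2 246
long [ 0.4427 -0.2899] [0.0483 0.1006] 63.2 559
jar [0.6094 0.3303] [0.0583 0.0584] 20.6 362
tub [ 0.6033 -0.3461] [0.0838 0.085 ] 58.4 164
stone [0.4234 0.1337] [0.0424 0.0454] 11.1 169
weight [ 0.4228 -0.1389] [0.0387 0.0389] 89.4 155
0.000468438214398903
```

View pics/top0c.png

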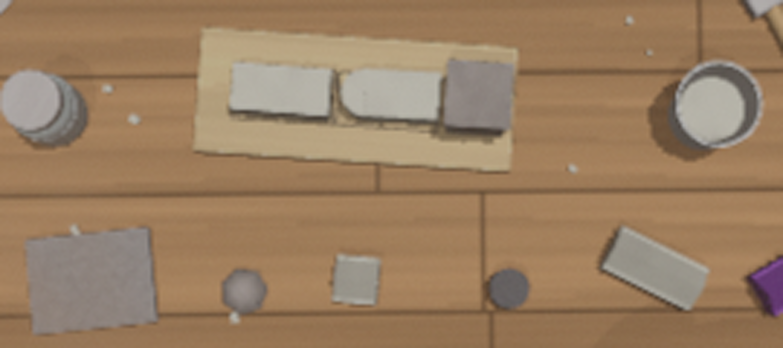

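Call:
arm_command([
  {"fingers": 1,"az": -6.51},
  {"fingers": 1,"az": -6.51},
  {"fingers": 1,"az": -6.51},
  {"fingers": 1,"az": -6.51},
  {"fingers": 1,"az": -6.51},
  {"fingers": 1,"az": -6.51},
  {"fingers": 1,"az": -6.51},
  {"fingers": 1,"az": -6.51},
  {"fingers": 1,"az": -6.51},
  {"fingers": 1,"az": -6.51},
], grip_force=50)

```text
validation failed for argument at $.ro...
```

Call:
arm_command([
  {"fingers": 1,"x": 0.032,"y": 0.0168,"z": 0.0},
  {"fingers": 1,"x": 0.032,"y": 0.0168,"z": 0.0},
  {"fingers": 1,"x": 0.032,"y": 0.0168,"z": 0.0},
  {"fingers": 1,"x": 0.032,"y": 0.0168,"z": 0.0},
  {"fingers": 1,"x": 0.032,"y": 0.0168,"z": 0.0},
  {"fingers": 1,"x": 0.032,"y": 0.0168,"z": 0.0},
  {"fingers": 1,"x": 0.032,"y": 0.0168,"z": 0.0},
  {"fingers": 1,"x": 0.032,"y": 0.0168,"z": 0.0},
  {"fingers": 1,"x": 0.032,"y": 0.0168,"z": 0.0},
  {"fingers": 1,"x": 0.032,"y": 0.0168,"z": 0.0},
])

```text
validation failed for argument at $.ro...
```

Call:
arm_command([
  {"fingers": 1,"x": 0.032,"y": 0.0168,"z": 0.0},
  {"fingers": 1,"x": 0.032,"y": 0.0168,"z": 0.0},
  {"fingers": 1,"x": 0.032,"y": 0.0168,"z": 0.0},
  {"fingers": 1,"x": 0.032,"y": 0.0168,"z": 0.0},
  {"fingers": 1,"x": 0.032,"y": 0.0168,"z": 0.0},
  {"fingers": 1,"x": 0.032,"y": 0.0168,"z": 0.0},
  {"fingers": 1,"x": 0.032,"y": 0.0168,"z": 0.0},
  {"fingers": 1,"x": 0.032,"y": 0.0168,"z": 0.0},
  {"fingers": 1,"x": 0.03,"y": 0.0168,"z": 0.0},
  {"fingers": 1},
])

```text
validation failed for argument at $.ro...
```

```bash
cat >> h.py <<'E'
from scipy.spatial.transform import Rotation as Ro
def go(x,y,z,yaw=None):
    "print what remains to a target in tool axes (mm), and yaw turn az (deg) for tool x along heading yaw"
    o=r.get_obs(); R=Ro.from_rotvec(o['orientation']).as_matrix(); h=np.degrees(np.arctan2(R[1,0],R[0,0]))
    print('t %.2f'%o['clock'],'tcp',np.round(o['tcp_pos'],4),'head %.2f'%h,'tilt',np.round(R[:2,2],4),'w %.4f'%o['grip_width'],'F',np.round(o['contact_force'],1))
    print('  tool delta now',np.round(R.T@(np.array([x,y,z])-o['tcp_pos'])*1000,1), '' if yaw is None else 'az %.2f'%(-(((yaw-h)+90)%180-90)))
    if yaw is not None:
        a=np.radians(yaw); d=np.array([x,y])-o['tcp_pos'][:2]; print('  after turn: x %.1f y %.1f'%(1000*(d@[np.cos(a),np.sin(a)]),1000*(d@[np.sin(a),-np.cos(a)])))
C=np.array([.622,.0172]); U=np.array([np.cos(np.radians(85.7)),np.sin(np.radians(85.7))])
def bd(y): return C+y*U
E
cat > m1.py <<'E'
from h import *
f=save('wrist','w1'); p=pts(f); z=p[...,2]
d=np.hypot(p[...,0]-.622,p[...,1]-.0172)
n,l,s,c=cv2.connectedComponentsWithStats(((z>.05)&(z<.066)).astype(np.uint8))
for i in range(1,n):
    if s[i,4]>800: print(s[i],*rect(p,l==i))
print('pier',*rect(p,(z>.09)&(z<.11)))
print('board',*rect(p,(z>.012)&(z<.025)))
go(.6205,-.0203,.045,85.9)
E
python3 m1.py
```

```text
[519   0  90  52 892] [ 0.4505 -0.7929] [0.0164 0.0952] 84.6 892
pier [ 0.4474 -0.7948] [0.0108 0.0777] 86.8 1297
board [ 0.2852 -0.3891] [0.0236 0.1015] 178.5 735
t 0.15 tcp [ 0.2375 -0.6313  0.226 ] head 20.62 tilt [-0.0006  0.0013] w 0.0855 F [-0.4 -1.2  0.6]
  tool delta now [ 573.7 -436.8  181.6] az -65.28
  after turn: x 636.9 y 338.3
```

View pics/w1.png

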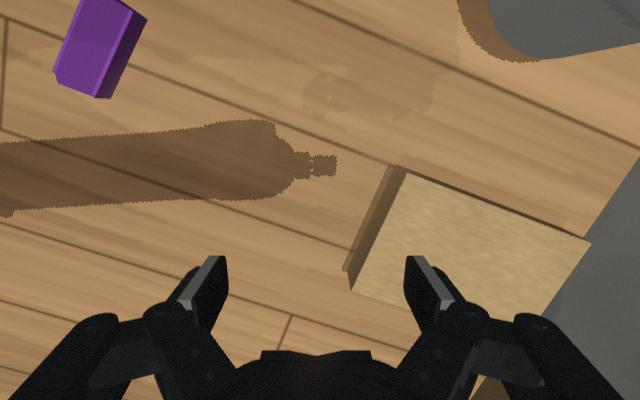

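The wrist picture shows only the start area: a purple decoy at the upper left and the fingers at the bottom. The moves were refused, so I'll try again with every key in each row.

Call:
arm_command([
  {"fingers": 1,"x": 0,"y": 0,"z": 0,"ax": 0,"ay": 0,"az": -6.5},
], grip_force=50)

```text
clock: 0.23
tcp_pos: [0.2377, -0.6314, 0.2262]
orientation: [-3.053, -0.736, 0.001]
contact_force: [0.1, -0.1, -0.1]
grip_width: 0.0854
gripper_force: 0.0
```

Call:
arm_command([
  {"fingers": 1,"x": 0,"y": 0,"z": 0,"ax": 0,"ay": 0,"az": -6.5},
  {"fingers": 1,"x": 0,"y": 0,"z": 0,"ax": 0,"ay": 0,"az": -6.5},
  {"fingers": 1,"x": 0,"y": 0,"z": 0,"ax": 0,"ay": 0,"az": -6.5},
  {"fingers": 1,"x": 0,"y": 0,"z": 0,"ax": 0,"ay": 0,"az": -6.5},
  {"fingers": 1,"x": 0,"y": 0,"z": 0,"ax": 0,"ay": 0,"az": -6.5},
  {"fingers": 1,"x": 0,"y": 0,"z": 0,"ax": 0,"ay": 0,"az": -6.5},
  {"fingers": 1,"x": 0,"y": 0,"z": 0,"ax": 0,"ay": 0,"az": -6.5},
  {"fingers": 1,"x": 0,"y": 0,"z": 0,"ax": 0,"ay": 0,"az": -6.5},
  {"fingers": 1,"x": 0,"y": 0,"z": 0,"ax": 0,"ay": 0,"az": -6.5},
])

```text
clock: 0.98
tcp_pos: [0.2375, -0.6316, 0.2264]
orientation: [-2.298, -2.141, -0.0]
contact_force: [-0.5, 0.0, 0.3]
grip_width: 0.0857
gripper_force: 0.0
```

Call:
arm_command([
  {"fingers": 1,"x": 0.032,"y": 0.017,"z": 0,"ax": 0,"ay": 0,"az": 0},
  {"fingers": 1,"x": 0.032,"y": 0.017,"z": 0,"ax": 0,"ay": 0,"az": 0},
  {"fingers": 1,"x": 0.032,"y": 0.017,"z": 0,"ax": 0,"ay": 0,"az": 0},
  {"fingers": 1,"x": 0.032,"y": 0.017,"z": 0,"ax": 0,"ay": 0,"az": 0},
  {"fingers": 1,"x": 0.032,"y": 0.017,"z": 0,"ax": 0,"ay": 0,"az": 0},
  {"fingers": 1,"x": 0.032,"y": 0.017,"z": 0,"ax": 0,"ay": 0,"az": 0},
  {"fingers": 1,"x": 0.032,"y": 0.017,"z": 0,"ax": 0,"ay": 0,"az": 0},
  {"fingers": 1,"x": 0.032,"y": 0.017,"z": 0,"ax": 0,"ay": 0,"az": 0},
  {"fingers": 1,"x": 0.032,"y": 0.017,"z": 0,"ax": 0,"ay": 0,"az": 0},
  {"fingers": 1,"x": 0.032,"y": 0.017,"z": 0,"ax": 0,"ay": 0,"az": 0},
])

```text
clock: 1.82
tcp_pos: [0.4321, -0.3241, 0.2267]
orientation: [-2.305, -2.135, 0.0]
contact_force: [0.7, -0.9, 0.4]
grip_width: 0.0854
gripper_force: 0.0
```

Call:
arm_command([
  {"fingers": 1,"x": 0.032,"y": 0.017,"z": 0,"ax": 0,"ay": 0,"az": 0},
  {"fingers": 1,"x": 0.032,"y": 0.017,"z": 0,"ax": 0,"ay": 0,"az": 0},
  {"fingers": 1,"x": 0.032,"y": 0.017,"z": 0,"ax": 0,"ay": 0,"az": 0},
  {"fingers": 1,"x": 0.032,"y": 0.017,"z": 0,"ax": 0,"ay": 0,"az": 0},
  {"fingers": 1,"x": 0.032,"y": 0.017,"z": 0,"ax": 0,"ay": 0,"az": 0},
  {"fingers": 1,"x": 0.032,"y": 0.017,"z": 0,"ax": 0,"ay": 0,"az": 0},
  {"fingers": 1,"x": 0.032,"y": 0.017,"z": 0,"ax": 0,"ay": 0,"az": 0},
  {"fingers": 1,"x": 0.032,"y": 0.017,"z": 0,"ax": 0,"ay": 0,"az": 0},
  {"fingers": 1,"x": 0.032,"y": 0.017,"z": 0,"ax": 0,"ay": 0,"az": 0},
  {"fingers": 1,"x": 0.03,"y": 0.017,"z": 0,"ax": 0,"ay": 0,"az": 0},
])

```text
clock: 2.65
tcp_pos: [0.626, -0.0197, 0.2266]
orientation: [-2.304, -2.135, 0.0]
contact_force: [0.2, -0.2, 0.3]
grip_width: 0.0856
gripper_force: 0.0
```

```bash
python3 m1.py
```

```text
[ 285   11   52  113 5587] [0.63   0.0904] [0.0481 0.1   ] 84.9 5587
[ 290  135   46   92 3862] [ 0.6239 -0.0214] [0.0481 0.1005] 86.4 3862
pier [ 0.6157 -0.1081] [0.0662 0.0664] 85.5 3734
board [0.6244 0.0065] [0.1303 0.3087] 85.6 18127
t 2.70 tcp [ 0.6289 -0.0113  0.2269] head 86.09 tilt [0.0028 0.0059] w 0.0853 F [3.6 5.2 1.3]
  tool delta now [-10.7  -8.2 181.8] az 0.19
  after turn: x -9.6 y -7.7
```

View pics/w1.png

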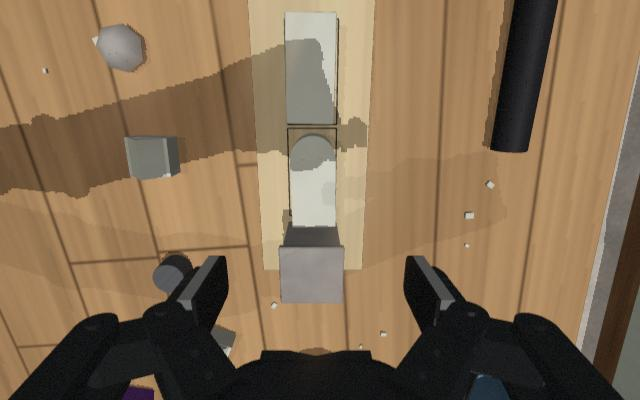

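The wrist picture shows the wall from above: pier at (312,275), round block at (313,180) with its nose up, square block at (312,65), half coping at (152,157). The arm was still settling, so I centre, lower a bit and look again at rest.

Call:
arm_command([
  {"fingers": 1,"x": -0.003,"y": -0.002,"z": 0.02,"ax": 0,"ay": 0,"az": 0},
  {"fingers": 1,"x": -0.003,"y": -0.002,"z": 0.02,"ax": 0,"ay": 0,"az": 0},
  {"fingers": 1,"x": -0.004,"y": -0.002,"z": 0.02,"ax": 0,"ay": 0,"az": 0},
  {"fingers": 1,"x": 0,"y": 0,"z": 0.01,"ax": 0,"ay": 0,"az": 0},
  {"fingers": 1,"x": 0,"y": 0,"z": 0,"ax": 0,"ay": 0,"az": 0},
  {"fingers": 1,"x": 0,"y": 0,"z": 0,"ax": 0,"ay": 0,"az": 0},
])

```text
clock: 3.2
tcp_pos: [0.6187, -0.0311, 0.1568]
orientation: [-2.304, -2.134, 0.0]
contact_force: [0.3, -0.6, 0.2]
grip_width: 0.0854
gripper_force: 0.0
```

```bash
python3 m1.py
```

```text
[ 284    0   68  114 7281] [0.629  0.0788] [0.0481 0.0772] 84.9 7281
[ 290  128   59  116 6220] [ 0.6239 -0.0214] [0.048  0.1003] 86.3 6220
pier [ 0.6157 -0.1079] [0.0661 0.0671] 85.5 6089
board [ 0.6232 -0.0102] [0.1305 0.2781] 85.6 23124
t 3.25 tcp [ 0.6194 -0.0309  0.1577] head 85.62 tilt [0.0013 0.0004] w 0.0853 F [ 0.4 -0.4  0.6]
  tool delta now [ 10.6   0.2 112.7] az -0.28
  after turn: x 10.6 y 0.3
```

Call:
arm_command([
  {"fingers": 1,"x": 0.005,"y": 0.001,"z": 0.025,"ax": 0,"ay": 0,"az": 0},
  {"fingers": 1,"x": 0.005,"y": 0.0015,"z": 0.025,"ax": 0,"ay": 0,"az": 0},
  {"fingers": 1,"x": 0,"y": 0,"z": 0.025,"ax": 0,"ay": 0,"az": 0},
  {"fingers": 1,"x": 0,"y": 0,"z": 0.022,"ax": 0,"ay": 0,"az": 0},
  {"fingers": 1,"x": 0,"y": 0,"z": 0.015,"ax": 0,"ay": 0,"az": 0},
  {"fingers": 1,"x": 0,"y": 0,"z": 0,"ax": 0,"ay": 0,"az": 0},
  {"fingers": 1,"x": 0,"y": 0,"z": 0,"ax": 0,"ay": 0,"az": 0},
])

```text
clock: 3.83
tcp_pos: [0.6227, -0.0211, 0.0456]
orientation: [2.304, 2.135, 0.001]
contact_force: [0.6, -0.7, 0.4]
grip_width: 0.0853
gripper_force: 0.0
```

Call:
arm_command([
  {"fingers": -1,"x": 0,"y": 0,"z": 0,"ax": 0,"ay": 0,"az": 0},
  {"fingers": -1,"x": 0,"y": 0,"z": 0,"ax": 0,"ay": 0,"az": 0},
  {"fingers": -1,"x": 0,"y": 0,"z": 0,"ax": 0,"ay": 0,"az": 0},
  {"fingers": -1,"x": 0,"y": 0,"z": 0,"ax": 0,"ay": 0,"az": 0},
  {"fingers": -1,"x": 0,"y": 0,"z": 0,"ax": 0,"ay": 0,"az": 0},
  {"fingers": -1,"x": 0,"y": 0,"z": 0,"ax": 0,"ay": 0,"az": 0},
])

```text
clock: 4.33
tcp_pos: [0.623, -0.0214, 0.0466]
orientation: [2.304, 2.133, 0.002]
contact_force: [-1.8, -0.8, 6.7]
grip_width: 0.0463
gripper_force: 50.5
```

Run:
```python
from h import *
go(.6225,-.021,.045)
f=save('side','s1')
```

```text
t 4.33 tcp [ 0.623  -0.0214  0.0466] head 85.61 tilt [ 0.0024 -0.0003] w 0.0463 F [-1.8 -0.8  6.7]
  tool delta now [ 0.4 -0.6  1.6]
```

Call:
arm_command([
  {"fingers": -1,"x": 0,"y": 0,"z": -0.015,"ax": 0,"ay": 0,"az": 0},
  {"fingers": -1,"x": 0,"y": 0,"z": -0.025,"ax": 0,"ay": 0,"az": 0},
  {"fingers": -1,"x": 0,"y": 0,"z": -0.025,"ax": 0,"ay": 0,"az": 0},
  {"fingers": -1,"x": 0,"y": 0,"z": -0.015,"ax": 0,"ay": 0,"az": 0},
  {"fingers": -1,"x": 0.015,"y": -0.011,"z": 0,"ax": 0,"ay": 0,"az": 0},
])

```text
clock: 4.8
tcp_pos: [0.6161, -0.0095, 0.129]
orientation: [2.305, 2.124, 0.007]
contact_force: [0.9, 0.2, -2.7]
grip_width: 0.0456
gripper_force: 52.6
```

Call:
arm_command([
  {"fingers": -1,"x": 0.03,"y": -0.021,"z": 0,"ax": 0,"ay": 0,"az": 0},
  {"fingers": -1,"x": 0.03,"y": -0.021,"z": 0,"ax": 0,"ay": 0,"az": 0},
  {"fingers": -1,"x": 0.03,"y": -0.021,"z": 0,"ax": 0,"ay": 0,"az": 0},
  {"fingers": -1,"x": 0.03,"y": -0.021,"z": 0,"ax": 0,"ay": 0,"az": 0},
  {"fingers": -1,"x": 0.03,"y": -0.021,"z": 0,"ax": 0,"ay": 0,"az": 0},
  {"fingers": -1,"x": 0.03,"y": -0.021,"z": 0,"ax": 0,"ay": 0,"az": 0},
  {"fingers": -1,"x": 0.03,"y": -0.021,"z": 0,"ax": 0,"ay": 0,"az": 0},
  {"fingers": -1,"x": 0.03,"y": -0.021,"z": 0,"ax": 0,"ay": 0,"az": 0},
  {"fingers": -1,"x": 0.03,"y": -0.021,"z": 0,"ax": 0,"ay": 0,"az": 0},
  {"fingers": -1,"x": 0.015,"y": -0.011,"z": 0,"ax": 0,"ay": 0,"az": 0},
])

```text
clock: 5.63
tcp_pos: [0.4314, 0.2984, 0.1256]
orientation: [-2.298, -2.139, -0.003]
contact_force: [-0.2, 1.1, -3.0]
grip_width: 0.0458
gripper_force: 52.6
```

Call:
arm_command([
  {"fingers": -1,"x": 0,"y": 0,"z": 0,"ax": 0,"ay": 0,"az": 0},
  {"fingers": -1,"x": 0,"y": 0,"z": 0.02,"ax": 0,"ay": 0,"az": 0},
  {"fingers": -1,"x": 0,"y": 0,"z": 0.02,"ax": 0,"ay": 0,"az": 0},
  {"fingers": -1,"x": 0,"y": 0,"z": 0.02,"ax": 0,"ay": 0,"az": 0},
  {"fingers": -1,"x": 0,"y": 0,"z": 0,"ax": 0,"ay": 0,"az": 0},
  {"fingers": -1,"x": 0,"y": 0,"z": 0,"ax": 0,"ay": 0,"az": 0},
])

```text
clock: 6.13
tcp_pos: [0.4342, 0.2928, 0.0644]
orientation: [2.305, 2.134, -0.004]
contact_force: [0.8, 0.5, -3.0]
grip_width: 0.0461
gripper_force: 52.6
```

Run:
```python
from h import *
go(.434,.2946,.0395)
f=save('wrist','w2')
```

```text
t 6.13 tcp [0.4342 0.2928 0.0644] head 85.58 tilt [-0.0017 -0.0017] w 0.0461 F [ 0.8  0.5 -3. ]
  tool delta now [ 1.9 -0.3 24.9]
```

View pics/w2.png

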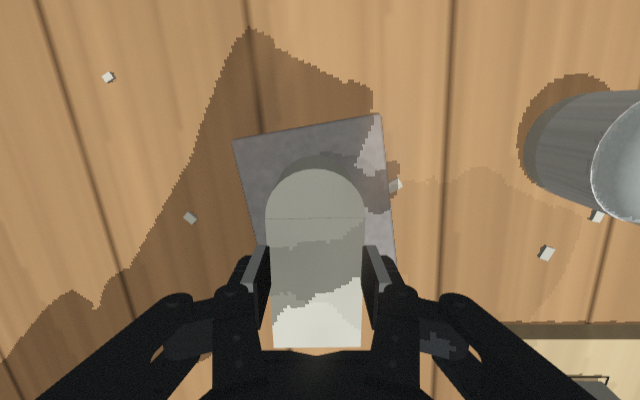

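The wrist view shows the round block held at (315,260) over the bat, nose up the picture. I lower it and release.

Call:
arm_command([
  {"fingers": -1,"x": 0,"y": 0,"z": 0.01,"ax": 0,"ay": 0,"az": 0},
  {"fingers": -1,"x": 0,"y": 0,"z": 0.01,"ax": 0,"ay": 0,"az": 0},
  {"fingers": -1,"x": 0,"y": 0,"z": 0.005,"ax": 0,"ay": 0,"az": 0},
  {"fingers": -1,"x": 0,"y": 0,"z": 0,"ax": 0,"ay": 0,"az": 0},
  {"fingers": -1,"x": 0,"y": 0,"z": 0,"ax": 0,"ay": 0,"az": 0},
  {"fingers": 1,"x": 0,"y": 0,"z": 0,"ax": 0,"ay": 0,"az": 0},
  {"fingers": 1,"x": 0,"y": 0,"z": 0,"ax": 0,"ay": 0,"az": 0},
  {"fingers": 1,"x": 0,"y": 0,"z": 0,"ax": 0,"ay": 0,"az": 0},
  {"fingers": 1,"x": 0,"y": 0,"z": 0,"ax": 0,"ay": 0,"az": 0},
  {"fingers": 1,"x": 0,"y": 0,"z": 0,"ax": 0,"ay": 0,"az": 0},
])

```text
clock: 7.02
tcp_pos: [0.4347, 0.294, 0.0401]
orientation: [2.305, 2.135, 0.001]
contact_force: [-1.1, 0.5, 0.6]
grip_width: 0.0853
gripper_force: 0.0
```

Call:
arm_command([
  {"fingers": 1,"x": 0,"y": 0,"z": -0.02,"ax": 0,"ay": 0,"az": 0},
  {"fingers": 1,"x": 0,"y": 0,"z": -0.035,"ax": 0,"ay": 0,"az": 0},
  {"fingers": 1,"x": 0,"y": 0,"z": -0.035,"ax": 0,"ay": 0,"az": 0},
  {"fingers": 1,"x": 0,"y": 0,"z": -0.03,"ax": 0,"ay": 0,"az": 0},
  {"fingers": 1,"x": 0,"y": 0,"z": 0,"ax": 0,"ay": 0,"az": 0},
])

```text
clock: 7.43
tcp_pos: [0.4372, 0.2966, 0.1658]
orientation: [2.304, 2.134, 0.016]
contact_force: [1.3, 0.3, -0.8]
grip_width: 0.0852
gripper_force: 0.0
```

Call:
arm_command([
  {"fingers": 1,"x": -0.023,"y": 0.026,"z": 0,"ax": 0,"ay": 0,"az": 0},
  {"fingers": 1,"x": -0.023,"y": 0.026,"z": 0,"ax": 0,"ay": 0,"az": 0},
  {"fingers": 1,"x": -0.023,"y": 0.026,"z": 0,"ax": 0,"ay": 0,"az": 0},
  {"fingers": 1,"x": -0.023,"y": 0.026,"z": 0,"ax": 0,"ay": 0,"az": 0},
  {"fingers": 1,"x": -0.023,"y": 0.026,"z": 0,"ax": 0,"ay": 0,"az": 0},
  {"fingers": 1,"x": -0.023,"y": 0.026,"z": 0,"ax": 0,"ay": 0,"az": 0},
  {"fingers": 1,"x": -0.023,"y": 0.026,"z": 0,"ax": 0,"ay": 0,"az": 0},
  {"fingers": 1,"x": -0.026,"y": 0.026,"z": 0,"ax": 0,"ay": 0,"az": 0},
  {"fingers": 1,"x": 0,"y": 0,"z": 0,"ax": 0,"ay": 0,"az": 0},
  {"fingers": 1,"x": 0,"y": 0,"z": 0,"ax": 0,"ay": 0,"az": 0},
])

```text
clock: 8.27
tcp_pos: [0.6286, 0.0885, 0.1588]
orientation: [2.31, 2.129, -0.002]
contact_force: [-0.8, 0.7, -1.0]
grip_width: 0.0851
gripper_force: 0.0
```

Run:
```python
from h import *
go(.628,.0905,.046,85.6)
f=save('wrist','w3'); p=pts(f); z=p[...,2]
print('sq',*rect(p,(z>.05)&(z<.066)))
f=save('top','t3'); p=pts(f); z=p[...,2]; m=(abs(p[...,0]-.434)<.06)&(abs(p[...,1]-.295)<.08)
print('round on bat',*rect(p,m&(z>.04)&(z<.06)))
```

```text
t 8.27 tcp [0.6286 0.0885 0.1588] head 85.32 tilt [-0.0005 -0.0009] w 0.0851 F [-0.8  0.7 -1. ]
  tool delta now [  2.1  -0.7 112.8] az -0.28
  after turn: x 2.0 y -0.8
sq [0.6299 0.0902] [0.0481 0.1002] 84.9 6302
round on bat [0.432  0.2942] [0.0478 0.1011] 86.7 542
```

Call:
arm_command([
  {"fingers": 1,"x": 0.002,"y": -0.001,"z": 0.025,"ax": 0,"ay": 0,"az": 0},
  {"fingers": 1,"x": 0,"y": 0,"z": 0.025,"ax": 0,"ay": 0,"az": 0},
  {"fingers": 1,"x": 0,"y": 0,"z": 0.025,"ax": 0,"ay": 0,"az": 0},
  {"fingers": 1,"x": 0,"y": 0,"z": 0.023,"ax": 0,"ay": 0,"az": 0},
  {"fingers": 1,"x": 0,"y": 0,"z": 0.015,"ax": 0,"ay": 0,"az": 0},
  {"fingers": 1,"x": 0,"y": 0,"z": 0,"ax": 0,"ay": 0,"az": 0},
  {"fingers": 1,"x": 0,"y": 0,"z": 0,"ax": 0,"ay": 0,"az": 0},
])

```text
clock: 8.95
tcp_pos: [0.6261, 0.0947, 0.0467]
orientation: [-2.302, -2.136, 0.001]
contact_force: [0.4, -0.3, 1.4]
grip_width: 0.0857
gripper_force: 0.0
```

Call:
arm_command([
  {"fingers": -1,"x": 0,"y": 0,"z": 0,"ax": 0,"ay": 0,"az": 0},
  {"fingers": -1,"x": 0,"y": 0,"z": 0,"ax": 0,"ay": 0,"az": 0},
  {"fingers": -1,"x": 0,"y": 0,"z": 0,"ax": 0,"ay": 0,"az": 0},
  {"fingers": -1,"x": 0,"y": 0,"z": 0,"ax": 0,"ay": 0,"az": 0},
  {"fingers": -1,"x": 0,"y": 0,"z": 0,"ax": 0,"ay": 0,"az": 0},
  {"fingers": -1,"x": 0,"y": 0,"z": 0,"ax": 0,"ay": 0,"az": 0},
])

```text
clock: 9.45
tcp_pos: [0.6281, 0.0938, 0.0489]
orientation: [2.304, 2.133, 0.004]
contact_force: [-1.7, -0.6, 6.3]
grip_width: 0.0454
gripper_force: 49.9
```

Call:
arm_command([
  {"fingers": -1,"x": 0,"y": 0,"z": -0.015,"ax": 0,"ay": 0,"az": 0},
  {"fingers": -1,"x": 0,"y": 0,"z": -0.015,"ax": 0,"ay": 0,"az": 0},
  {"fingers": -1,"x": -0.015,"y": 0,"z": 0,"ax": 0,"ay": 0,"az": 0},
  {"fingers": -1,"x": -0.025,"y": 0,"z": 0,"ax": 0,"ay": 0,"az": 0},
  {"fingers": -1,"x": -0.025,"y": 0.001,"z": 0,"ax": 0,"ay": 0,"az": 0},
  {"fingers": -1,"x": -0.025,"y": 0,"z": 0,"ax": 0,"ay": 0,"az": 0},
  {"fingers": -1,"x": -0.019,"y": 0,"z": 0,"ax": 0,"ay": 0,"az": 0},
  {"fingers": -1,"x": 0,"y": 0,"z": 0,"ax": 0,"ay": 0,"az": 0},
  {"fingers": -1,"x": 0,"y": 0,"z": 0,"ax": 0,"ay": 0,"az": 0},
  {"fingers": -1,"x": 0,"y": 0,"z": 0,"ax": 0,"ay": 0,"az": 0},
])

```text
clock: 10.28
tcp_pos: [0.6193, -0.0151, 0.077]
orientation: [-2.305, -2.134, -0.001]
contact_force: [0.3, 1.2, -3.4]
grip_width: 0.0452
gripper_force: 51.5
```

Run:
```python
from h import *
go(.621,-.0181,.0465,85.6)
f=save('wrist','w4'); p=pts(f); z=p[...,2]
print('pier',*rect(p,(z>.09)&(z<.11)&(p[...,1]<-.075)));print('board',*rect(p,(z>.012)&(z<.025)))
print('sq',*rect(p,(z>.075)&(z<.1)&(p[...,1]>-.07)))
f=save('top','t4');
```

```text
t 10.28 tcp [ 0.6193 -0.0151  0.077 ] head 85.60 tilt [0.0001 0.0005] w 0.0452 F [ 0.3  1.2 -3.4]
  tool delta now [-2.9  1.9 30.5] az 0.00
  after turn: x -2.9 y 1.9Traceback (most recent call last):
  File "<stdin>", line 4, in <module>
  File "h.py", line 14, in rect
    i=1+np.argmax(s[1:,4]); q=p[l==i][:,:2].astype(np.float32)
        ~~~~~~~~~^^^^^^^^^
    return _wrapfunc(a, 'argmax', axis=axis, out=out, **kwds)
    return bound(*args, **kwds)
ValueError: attempt to get argmax of an empty sequence
```

View pics/w4.png

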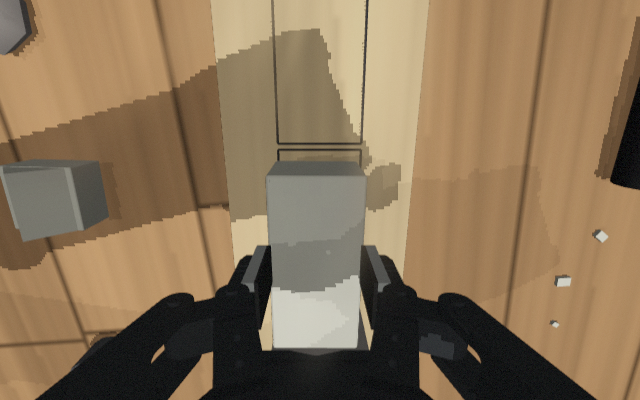

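The wrist view shows the square block held at (315,255) with the pencil outlines beyond it: next place's edge at row 150, free-end outline from row 143 up. I'll compute the offset from the saved data.

Run:
```python
from h import *
f=dict(np.load('pics/w4.npz')); p=pts(f); z=p[...,2]
m=np.zeros(z.shape,bool); m[155:350,262:370]=1
print('sq',*rect(p,m&(z>.078)&(z<.1)), np.nanmedian(z[200:300,300:330]))
# outline joint line on board, z=.018: dark pixels rows 135-160 at columns 285-355
g=cv2.cvtColor(f['frame'],cv2.COLOR_RGB2GRAY)
for c in (290,320,350):
    col=g[132:165,c].astype(int); i=[k for k in range(1,32) if col[k]<90 and col[k]<=col[k-1] and col[k]<=col[k+1-(k==32)]]
    print(c,[(132+k,col[k],np.round(p[132+k,c],4)) for k in i][:5])
row=g[70].astype(int); i=[k for k in range(215,430) if row[k]<70]; print(i,[np.round(p[70,k],4) for k in i][::2])
b=(z>.012)&(z<.025); print('board edges row 100', [np.round(p[100,k],4) for k in (np.where(b[100])[0].min(),np.where(b[100])[0].max())])
```

```text
sq [ 0.6199 -0.0189] [0.0526 0.101 ] 85.0 16728 0.08507078831226848
290 [(143, np.int64(42), array([0.6074, 0.0391, 0.0173])), (149, np.int64(41), array([0.6072, 0.0354, 0.019 ]))]
320 [(143, np.int64(39), array([0.6275, 0.0376, 0.0173])), (149, np.int64(38), array([0.6272, 0.0336, 0.0172])), (162, np.int64(88), array([0.6265, 0.0311, 0.053 ]))]
350 [(143, np.int64(59), array([0.6476, 0.036 , 0.017 ])), (149, np.int64(59), array([0.6474, 0.032 , 0.0172]))]
[275, 364] [array([0.6028, 0.0848, 0.0181])]
board edges row 100 [array([0.5644, 0.07  , 0.0165]), array([0.8372, 0.0488, 0.0147])]
```

Call:
arm_command([
  {"fingers": -1,"x": 0,"y": 0.0025,"z": 0.01,"ax": 0,"ay": 0,"az": 0},
  {"fingers": -1,"x": 0,"y": 0,"z": 0.01,"ax": 0,"ay": 0,"az": 0},
  {"fingers": -1,"x": 0,"y": 0,"z": 0.006,"ax": 0,"ay": 0,"az": 0},
  {"fingers": -1,"x": 0,"y": 0,"z": 0.003,"ax": 0,"ay": 0,"az": 0},
  {"fingers": -1,"x": 0,"y": 0,"z": 0,"ax": 0,"ay": 0,"az": 0},
  {"fingers": 1,"x": 0,"y": 0,"z": 0,"ax": 0,"ay": 0,"az": 0},
  {"fingers": 1,"x": 0,"y": 0,"z": 0,"ax": 0,"ay": 0,"az": 0},
  {"fingers": 1,"x": 0,"y": 0,"z": 0,"ax": 0,"ay": 0,"az": 0},
  {"fingers": 1,"x": 0,"y": 0,"z": 0,"ax": 0,"ay": 0,"az": 0},
  {"fingers": 1,"x": 0,"y": 0,"z": 0,"ax": 0,"ay": 0,"az": 0},
])

```text
clock: 11.17
tcp_pos: [0.622, -0.0153, 0.0476]
orientation: [-2.305, -2.135, 0.0]
contact_force: [0.4, -0.6, 0.6]
grip_width: 0.0854
gripper_force: 0.0
```

Call:
arm_command([
  {"fingers": 1,"x": 0,"y": 0,"z": -0.02,"ax": 0,"ay": 0,"az": 0},
  {"fingers": 1,"x": 0,"y": 0,"z": -0.035,"ax": 0,"ay": 0,"az": 0},
  {"fingers": 1,"x": 0,"y": 0,"z": -0.035,"ax": 0,"ay": 0,"az": 0},
  {"fingers": 1,"x": 0,"y": 0,"z": -0.02,"ax": 0,"ay": 0,"az": 0},
  {"fingers": 1,"x": 0,"y": 0,"z": 0,"ax": 0,"ay": 0,"az": 0},
  {"fingers": 1,"x": 0,"y": 0,"z": 0,"ax": 0,"ay": 0,"az": 0},
])

```text
clock: 11.67
tcp_pos: [0.6229, -0.0154, 0.1592]
orientation: [2.303, 2.133, 0.003]
contact_force: [-0.7, -0.7, -0.5]
grip_width: 0.0853
gripper_force: 0.0
```

```bash
cat >> h.py <<'E'
def inboard(q,Cb,a=85.6):
    a=np.radians(a); d=np.asarray(q)-Cb; return np.round(1000*np.array([d@[np.sin(a),-np.cos(a)],d@[np.cos(a),np.sin(a)]]),1)
E
python3 - <<'E'
from h import *
go(.4335,.294,.04)
f=save('wrist','w5'); p=pts(f); z=p[...,2]
s=rect(p,(z>.05)&(z<.066)); q=rect(p,(z>.09)&(z<.11)); print(s,q)
Cb=q[0]+.125*U; print('sq in board (pier ref)',inboard(s[0],Cb), 'TCP', inboard(r.get_obs()['tcp_pos'][:2],Cb))
E
```

```text
t 11.67 tcp [ 0.6229 -0.0154  0.1592] head 85.60 tilt [ 0.003  -0.0002] w 0.0853 F [-0.7 -0.7 -0.5]
  tool delta now [ 293.9 -212.9  118.6] 
(array([ 0.6225, -0.0177], dtype=float32), array([0.048 , 0.0994], dtype=float32), np.float32(85.3), np.int32(6147)) (array([ 0.6157, -0.1072], dtype=float32), array([0.0648, 0.0661], dtype=float32), np.float32(175.8), np.int32(5330))
sq in board (pier ref) [  0.1 -35.2] TCP [ -0.7 -33.2]
```

The square block is in place at (0.1, -35.2) mm. Next I pick up the round block from the bat.

Call:
arm_command([
  {"fingers": 1,"x": 0.029,"y": -0.021,"z": 0,"ax": 0,"ay": 0,"az": 0},
  {"fingers": 1,"x": 0.03,"y": -0.022,"z": 0,"ax": 0,"ay": 0,"az": 0},
  {"fingers": 1,"x": 0.029,"y": -0.021,"z": 0,"ax": 0,"ay": 0,"az": 0},
  {"fingers": 1,"x": 0.03,"y": -0.022,"z": 0,"ax": 0,"ay": 0,"az": 0},
  {"fingers": 1,"x": 0.029,"y": -0.021,"z": 0,"ax": 0,"ay": 0,"az": 0},
  {"fingers": 1,"x": 0.03,"y": -0.022,"z": 0,"ax": 0,"ay": 0,"az": 0},
  {"fingers": 1,"x": 0.029,"y": -0.021,"z": 0,"ax": 0,"ay": 0,"az": 0},
  {"fingers": 1,"x": 0.03,"y": -0.022,"z": 0,"ax": 0,"ay": 0,"az": 0},
  {"fingers": 1,"x": 0.029,"y": -0.021,"z": 0,"ax": 0,"ay": 0,"az": 0},
  {"fingers": 1,"x": 0.029,"y": -0.02,"z": 0,"ax": 0,"ay": 0,"az": 0},
])

```text
clock: 12.55
tcp_pos: [0.4299, 0.2946, 0.1563]
orientation: [-2.304, -2.135, 0.004]
contact_force: [0.4, -0.0, -0.8]
grip_width: 0.0852
gripper_force: 0.0
```

Call:
arm_command([
  {"fingers": 1,"x": 0,"y": 0,"z": 0,"ax": 0,"ay": 0,"az": 0},
  {"fingers": 1,"x": 0,"y": 0,"z": 0,"ax": 0,"ay": 0,"az": 0},
  {"fingers": 1,"x": 0,"y": 0,"z": 0.025,"ax": 0,"ay": 0,"az": 0},
  {"fingers": 1,"x": 0,"y": 0,"z": 0.025,"ax": 0,"ay": 0,"az": 0},
  {"fingers": 1,"x": 0,"y": 0,"z": 0,"ax": 0,"ay": 0,"az": 0},
  {"fingers": 1,"x": 0,"y": 0,"z": 0,"ax": 0,"ay": 0,"az": 0},
])

```text
clock: 13.05
tcp_pos: [0.4315, 0.292, 0.1062]
orientation: [-2.306, -2.133, 0.007]
contact_force: [0.4, 0.5, 0.7]
grip_width: 0.0853
gripper_force: 0.0
```

Run:
```python
from h import *
f=save('wrist','w6'); p=pts(f); z=p[...,2]
s=rect(p,(z>.04)&(z<.06)); print(s); go(*s[0],.039,s[2])
```

```text
(array([0.4353, 0.2937], dtype=float32), array([0.0482, 0.1006], dtype=float32), np.float32(86.6), np.int32(8416))
t 13.10 tcp [0.4322 0.293  0.1075] head 85.54 tilt [-0.0014 -0.0011] w 0.0857 F [ 0.6 -0.9  0.9]
  tool delta now [ 1.   3.1 68.5] az -1.06
  after turn: x 0.8 y 3.0
```

Call:
arm_command([
  {"fingers": 1,"x": 0.001,"y": 0.002,"z": 0.02,"ax": 0,"ay": 0,"az": 0},
  {"fingers": 1,"x": 0,"y": 0,"z": 0.02,"ax": 0,"ay": 0,"az": 0},
  {"fingers": 1,"x": 0,"y": 0,"z": 0.018,"ax": 0,"ay": 0,"az": 0},
  {"fingers": 1,"x": 0,"y": 0,"z": 0.01,"ax": 0,"ay": 0,"az": 0},
  {"fingers": 1,"x": 0,"y": 0,"z": 0,"ax": 0,"ay": 0,"az": 0},
  {"fingers": 1,"x": 0,"y": 0,"z": 0,"ax": 0,"ay": 0,"az": 0},
])

```text
clock: 13.6
tcp_pos: [0.4346, 0.295, 0.0405]
orientation: [2.305, 2.134, 0.001]
contact_force: [0.2, -0.3, -0.8]
grip_width: 0.0857
gripper_force: 0.0
```

Call:
arm_command([
  {"fingers": -1,"x": 0,"y": 0,"z": 0,"ax": 0,"ay": 0,"az": 0},
  {"fingers": -1,"x": 0,"y": 0,"z": 0,"ax": 0,"ay": 0,"az": 0},
  {"fingers": -1,"x": 0,"y": 0,"z": 0,"ax": 0,"ay": 0,"az": 0},
  {"fingers": -1,"x": 0,"y": 0,"z": 0,"ax": 0,"ay": 0,"az": 0},
  {"fingers": -1,"x": 0,"y": 0,"z": 0,"ax": 0,"ay": 0,"az": 0},
  {"fingers": -1,"x": 0,"y": 0,"z": 0,"ax": 0,"ay": 0,"az": 0},
])

```text
clock: 14.1
tcp_pos: [0.4346, 0.2953, 0.0412]
orientation: [2.304, 2.134, 0.002]
contact_force: [-1.3, -1.8, 9.6]
grip_width: 0.0452
gripper_force: 49.6
```

Call:
arm_command([
  {"fingers": -1,"x": 0,"y": 0,"z": -0.015,"ax": 0,"ay": 0,"az": 0},
  {"fingers": -1,"x": 0,"y": 0,"z": -0.03,"ax": 0,"ay": 0,"az": 0},
  {"fingers": -1,"x": 0,"y": 0,"z": -0.03,"ax": 0,"ay": 0,"az": 0},
  {"fingers": -1,"x": 0,"y": 0,"z": -0.015,"ax": 0,"ay": 0,"az": 0},
  {"fingers": -1,"x": 0,"y": 0,"z": 0,"ax": 0,"ay": 0,"az": 0},
])

```text
clock: 14.52
tcp_pos: [0.4358, 0.2964, 0.1333]
orientation: [2.304, 2.134, 0.01]
contact_force: [1.2, -0.7, -2.7]
grip_width: 0.0453
gripper_force: 51.8
```

Run:
```python
from h import *
t=np.array([.624,.0168])+.075*U; print(t); go(*t,.047,85.6)
```

```text
[0.6296234  0.09158889]
t 14.52 tcp [0.4358 0.2964 0.1333] head 85.61 tilt [0.0054 0.0034] w 0.0453 F [ 1.2 -0.7 -2.7]
  tool delta now [-189.7  208.5   86.7] az 0.01
  after turn: x -189.3 y 208.9
```

Call:
arm_command([
  {"fingers": -1,"x": -0.01,"y": 0.011,"z": 0,"ax": 0,"ay": 0,"az": 0},
  {"fingers": -1,"x": -0.024,"y": 0.027,"z": 0,"ax": 0,"ay": 0,"az": 0},
  {"fingers": -1,"x": -0.024,"y": 0.027,"z": 0,"ax": 0,"ay": 0,"az": 0},
  {"fingers": -1,"x": -0.024,"y": 0.027,"z": 0,"ax": 0,"ay": 0,"az": 0},
  {"fingers": -1,"x": -0.024,"y": 0.027,"z": 0,"ax": 0,"ay": 0,"az": 0},
  {"fingers": -1,"x": -0.024,"y": 0.027,"z": 0,"ax": 0,"ay": 0,"az": 0},
  {"fingers": -1,"x": -0.024,"y": 0.027,"z": 0,"ax": 0,"ay": 0,"az": 0},
  {"fingers": -1,"x": -0.024,"y": 0.026,"z": 0,"ax": 0,"ay": 0,"az": 0},
  {"fingers": -1,"x": -0.01,"y": 0.01,"z": 0,"ax": 0,"ay": 0,"az": 0},
  {"fingers": -1,"x": 0,"y": 0,"z": 0,"ax": 0,"ay": 0,"az": 0},
])

```text
clock: 15.35
tcp_pos: [0.6299, 0.0855, 0.1276]
orientation: [2.312, 2.125, -0.005]
contact_force: [0.4, -0.3, -2.6]
grip_width: 0.0449
gripper_force: 51.8
```

Call:
arm_command([
  {"fingers": -1,"x": 0,"y": 0,"z": 0.02,"ax": 0,"ay": 0,"az": 0},
  {"fingers": -1,"x": 0,"y": 0,"z": 0.02,"ax": 0,"ay": 0,"az": 0},
  {"fingers": -1,"x": 0,"y": 0,"z": 0.01,"ax": 0,"ay": 0,"az": 0},
  {"fingers": -1,"x": 0,"y": 0,"z": 0,"ax": 0,"ay": 0,"az": 0},
  {"fingers": -1,"x": 0,"y": 0,"z": 0,"ax": 0,"ay": 0,"az": 0},
  {"fingers": -1,"x": 0,"y": 0,"z": 0,"ax": 0,"ay": 0,"az": 0},
])

```text
clock: 15.85
tcp_pos: [0.6284, 0.0922, 0.0805]
orientation: [2.304, 2.135, 0.001]
contact_force: [0.2, -0.2, -2.7]
grip_width: 0.0451
gripper_force: 51.9
```

Run:
```python
from h import *
t=np.array([.624,.0168])+.0765*U; go(*t,.049,85.6)
f=save('wrist','w7');p=pts(f); z=p[...,2]
m=np.zeros(z.shape,bool); m[155:350,262:370]=1; zt=np.nanmedian(z[200:300,300:330]); print(zt)
s=rect(p,m&(abs(z-zt)<.005)); print(s,inboard(s[0],np.array([.6251,.0175])))
```

```text
t 15.85 tcp [0.6284 0.0922 0.0805] head 85.66 tilt [0.0009 0.0004] w 0.0451 F [ 0.2 -0.2 -2.7]
  tool delta now [ 1.   1.2 31.5] az 0.06
  after turn: x 1.0 y 1.3
0.08803785721775573
(array([0.6296, 0.0906], dtype=float32), array([0.0526, 0.1009], dtype=float32), np.float32(86.2), np.int32(15372)) [-1.1 73.2]
```

Call:
arm_command([
  {"fingers": -1,"x": 0.0015,"y": 0.0013,"z": 0.012,"ax": 0,"ay": 0,"az": 0},
  {"fingers": -1,"x": 0,"y": 0,"z": 0.01,"ax": 0,"ay": 0,"az": 0},
  {"fingers": -1,"x": 0,"y": 0,"z": 0.007,"ax": 0,"ay": 0,"az": 0},
  {"fingers": -1,"x": 0,"y": 0,"z": 0.003,"ax": 0,"ay": 0,"az": 0},
  {"fingers": -1,"x": 0,"y": 0,"z": 0,"ax": 0,"ay": 0,"az": 0},
  {"fingers": 1,"x": 0,"y": 0,"z": 0,"ax": 0,"ay": 0,"az": 0},
  {"fingers": 1,"x": 0,"y": 0,"z": 0,"ax": 0,"ay": 0,"az": 0},
  {"fingers": 1,"x": 0,"y": 0,"z": 0,"ax": 0,"ay": 0,"az": 0},
  {"fingers": 1,"x": 0,"y": 0,"z": 0,"ax": 0,"ay": 0,"az": 0},
  {"fingers": 1,"x": 0,"y": 0,"z": 0,"ax": 0,"ay": 0,"az": 0},
])

```text
clock: 16.73
tcp_pos: [0.6296, 0.0928, 0.0476]
orientation: [-2.305, -2.135, 0.0]
contact_force: [0.5, -0.5, 0.6]
grip_width: 0.0853
gripper_force: 0.0
```

Call:
arm_command([
  {"fingers": 1,"x": 0,"y": 0,"z": -0.02,"ax": 0,"ay": 0,"az": 0},
  {"fingers": 1,"x": 0,"y": 0,"z": -0.035,"ax": 0,"ay": 0,"az": 0},
  {"fingers": 1,"x": 0,"y": 0,"z": -0.035,"ax": 0,"ay": 0,"az": 0},
  {"fingers": 1,"x": 0,"y": 0,"z": -0.02,"ax": 0,"ay": 0,"az": 0},
  {"fingers": 1,"x": 0,"y": 0,"z": 0,"ax": 0,"ay": 0,"az": 0},
  {"fingers": 1,"x": 0,"y": 0,"z": 0,"ax": 0,"ay": 0,"az": 0},
])

```text
clock: 17.23
tcp_pos: [0.6304, 0.093, 0.1592]
orientation: [2.304, 2.133, 0.004]
contact_force: [-0.4, -0.7, -0.5]
grip_width: 0.0854
gripper_force: 0.0
```

Run:
```python
from h import *
go(.435,.0172,.06,85.6)
f=save('top','t8');p=pts(f); z=p[...,2]
w=(z>.05)&(z<.066)&(abs(p[...,0]-.622)<.05)
q=rect(p,(z>.09)&(z<.11)&(abs(p[...,0]-.613)<.045)&(abs(p[...,1]+.108)<.045)); Cb=q[0]+.125*U
s=rect(p,w&(p[...,1]<.036)&(p[...,1]>-.085)); print('sq',s,inboard(s[0],Cb))
f=save('wrist','w8');p=pts(f); z=p[...,2]
w=(z>.05)&(z<.066)&(abs(p[...,0]-.625)<.05)
n=rect(p,w&(p[...,1]>.036)); print('round',n,inboard(n[0],np.array([.6251,.0175])))
```

```text
t 17.23 tcp [0.6304 0.093  0.1592] head 85.60 tilt [0.0029 0.0003] w 0.0854 F [-0.4 -0.7 -0.5]
  tool delta now [ -90.6 -189.3   98.6] az 0.00
  after turn: x -90.6 y -189.0
sq (array([ 0.6192, -0.0177], dtype=float32), array([0.049 , 0.0982], dtype=float32), np.float32(84.8), np.int32(500)) [  0.2 -34.7]
round (array([0.6306, 0.0916], dtype=float32), array([0.048 , 0.1003], dtype=float32), np.float32(86.5), np.int32(5959)) [-0.2 74.3]
```

Both bottom blocks are within 1 mm. Next is the half coping.

Call:
arm_command([
  {"fingers": 1,"x": -0.013,"y": -0.027,"z": 0,"ax": 0,"ay": 0,"az": 0},
  {"fingers": 1,"x": -0.013,"y": -0.027,"z": 0,"ax": 0,"ay": 0,"az": 0},
  {"fingers": 1,"x": -0.013,"y": -0.027,"z": 0,"ax": 0,"ay": 0,"az": 0},
  {"fingers": 1,"x": -0.013,"y": -0.027,"z": 0,"ax": 0,"ay": 0,"az": 0},
  {"fingers": 1,"x": -0.013,"y": -0.027,"z": 0,"ax": 0,"ay": 0,"az": 0},
  {"fingers": 1,"x": -0.013,"y": -0.027,"z": 0,"ax": 0,"ay": 0,"az": 0},
  {"fingers": 1,"x": -0.013,"y": -0.027,"z": 0,"ax": 0,"ay": 0,"az": 0},
  {"fingers": 1,"x": 0,"y": 0,"z": 0.02,"ax": 0,"ay": 0,"az": 0},
  {"fingers": 1,"x": 0,"y": 0,"z": 0.02,"ax": 0,"ay": 0,"az": 0},
])

```text
clock: 18.08
tcp_pos: [0.4325, 0.0152, 0.1172]
orientation: [2.306, 2.132, -0.001]
contact_force: [0.4, 0.2, -1.2]
grip_width: 0.0855
gripper_force: 0.0
```

Call:
arm_command([
  {"fingers": 1,"x": 0,"y": 0,"z": 0,"ax": 0,"ay": 0,"az": 0},
  {"fingers": 1,"x": 0,"y": 0,"z": 0,"ax": 0,"ay": 0,"az": 0},
  {"fingers": 1,"x": 0,"y": 0,"z": 0,"ax": 0,"ay": 0,"az": 0},
])

```text
clock: 18.33
tcp_pos: [0.4342, 0.0169, 0.1178]
orientation: [-2.304, -2.135, 0.0]
contact_force: [0.1, 0.6, 0.1]
grip_width: 0.0855
gripper_force: 0.0
```

Run:
```python
from h import *
f=save('wrist','w9'); p=pts(f); z=p[...,2]
m=(abs(p[...,0]-.435)<.04)&(abs(p[...,1]-.017)<.04)
s=rect(p,m&(z>.015)&(z<.06)); print(s); print('ridge',rect(p,m&(z>.042)&(z<.06)))
go(*s[0],.024,85.6)
```

```text
(array([0.4369, 0.0163], dtype=float32), array([0.0454, 0.0478], dtype=float32), np.float32(174.3), np.int32(3389))
ridge (array([0.4369, 0.0162], dtype=float32), array([0.0118, 0.0441], dtype=float32), np.float32(84.0), np.int32(691))
t 18.38 tcp [0.4347 0.017  0.1182] head 85.63 tilt [0.0003 0.0005] w 0.0850 F [0.  0.2 0.1]
  tool delta now [-0.5  2.2 94.2] az 0.03
  after turn: x -0.5 y 2.3
```

View pics/w9.png

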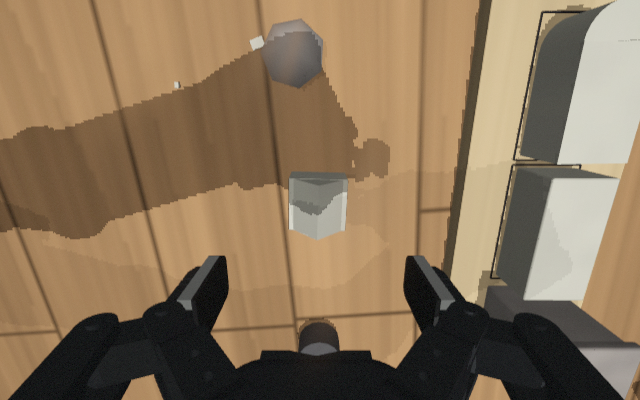

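The half coping is seen at (318,207), ridge along the board's direction, with the stone and weight clear of the fingers. I grasp it.

Call:
arm_command([
  {"fingers": 1,"x": 0,"y": 0.001,"z": 0.025,"ax": 0,"ay": 0,"az": 0},
  {"fingers": 1,"x": 0,"y": 0,"z": 0.025,"ax": 0,"ay": 0,"az": 0},
  {"fingers": 1,"x": 0,"y": 0,"z": 0.022,"ax": 0,"ay": 0,"az": 0},
  {"fingers": 1,"x": 0,"y": 0,"z": 0.013,"ax": 0,"ay": 0,"az": 0},
  {"fingers": 1,"x": 0,"y": 0,"z": 0.008,"ax": 0,"ay": 0,"az": 0},
  {"fingers": 1,"x": 0,"y": 0,"z": 0,"ax": 0,"ay": 0,"az": 0},
  {"fingers": 1,"x": 0,"y": 0,"z": 0,"ax": 0,"ay": 0,"az": 0},
])

```text
clock: 18.97
tcp_pos: [0.4357, 0.0168, 0.0253]
orientation: [2.304, 2.135, 0.001]
contact_force: [-0.7, -0.7, 1.2]
grip_width: 0.0854
gripper_force: 0.0
```

Call:
arm_command([
  {"fingers": -1,"x": 0,"y": 0,"z": 0,"ax": 0,"ay": 0,"az": 0},
  {"fingers": -1,"x": 0,"y": 0,"z": 0,"ax": 0,"ay": 0,"az": 0},
  {"fingers": -1,"x": 0,"y": 0,"z": 0,"ax": 0,"ay": 0,"az": 0},
  {"fingers": -1,"x": 0,"y": 0,"z": 0,"ax": 0,"ay": 0,"az": 0},
  {"fingers": -1,"x": 0,"y": 0,"z": 0,"ax": 0,"ay": 0,"az": 0},
  {"fingers": -1,"x": 0,"y": 0,"z": 0,"ax": 0,"ay": 0,"az": 0},
])

```text
clock: 19.47
tcp_pos: [0.4358, 0.0165, 0.0268]
orientation: [2.304, 2.133, -0.001]
contact_force: [-10.8, -0.3, 40.3]
grip_width: 0.0285
gripper_force: 46.8
```

Call:
arm_command([
  {"fingers": -1,"x": 0,"y": 0,"z": -0.015,"ax": 0,"ay": 0,"az": 0},
  {"fingers": -1,"x": 0,"y": 0,"z": -0.03,"ax": 0,"ay": 0,"az": 0},
  {"fingers": -1,"x": 0,"y": 0,"z": -0.035,"ax": 0,"ay": 0,"az": 0},
  {"fingers": -1,"x": 0,"y": 0,"z": -0.035,"ax": 0,"ay": 0,"az": 0},
  {"fingers": -1,"x": 0,"y": 0,"z": -0.015,"ax": 0,"ay": 0,"az": 0},
  {"fingers": -1,"x": 0,"y": 0,"z": 0,"ax": 0,"ay": 0,"az": 0},
])

```text
clock: 19.97
tcp_pos: [0.4377, 0.0167, 0.1585]
orientation: [2.301, 2.131, 0.008]
contact_force: [-0.1, -0.3, 0.1]
grip_width: -0.0002
gripper_force: 0.0
```

Run:
```python
from h import *
t=np.array([.624,.0168])-.0625*U; print(t); go(*t,.084,85.6)
```

```text
[ 0.61931383 -0.04552407]
t 19.97 tcp [0.4377 0.0167 0.1585] head 85.58 tilt [ 0.0074 -0.0005] w -0.0002 F [-0.1 -0.3  0.1]
  tool delta now [-48.1 185.3  75.9] az -0.02
  after turn: x -48.1 y 185.9
```

The grip closed on the roof and slipped, so I look at the coping before regrasping.

Run:
```python
from h import *
f=save('wrist','w10'); p=pts(f); z=p[...,2]
m=(abs(p[...,0]-.435)<.06)&(abs(p[...,1]-.017)<.06)
s=rect(p,m&(z>.012)&(z<.08)); print(s); print('ridge',rect(p,m&(z>.042)&(z<.08)),np.nanmax(z[m&(z<.09)]))
f=save('top','t10')
```

```text
(array([0.4368, 0.0165], dtype=float32), array([0.0453, 0.048 ], dtype=float32), np.float32(174.7), np.int32(2555))
ridge (array([0.4362, 0.0163], dtype=float32), array([0.0122, 0.0443], dtype=float32), np.float32(83.9), np.int32(528)) 0.04780052445057825
```

View pics/w10.png

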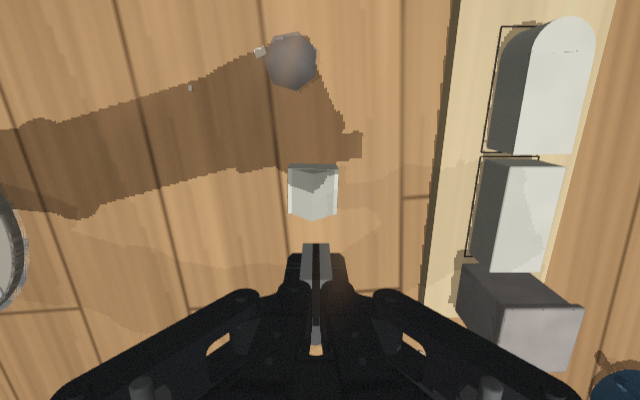

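The coping stands unmoved at (313,192). I check the fingertip height in the depth images.

Run:
```python
from h import *
for n,boxes,tz in (('w9',[(185,235,250,310),(400,455,250,310)],.118),('w10',[(300,332,240,300)],.1585),('w4',[(240,275,240,330),(360,395,240,330)],.077)):
    f=dict(np.load('pics/%s.npz'%n)); p=pts(f); g=f['frame'].max(-1)
    for a,b,c,d in boxes:
        q=p[c:d,a:b]; k=(g[c:d,a:b]<150)&(f['depth'][c:d,a:b]<.32); zz=q[...,2][k]-tz
        print(n,k.sum(),np.round(np.nanpercentile(zz,[1,5,20,50,80]),4), np.nanmin(f['depth'][c:d,a:b]))
```

```text
w9 2038 [-0.0787  0.0199  0.0264  0.0362  0.0471] 0.0
w9 2543 [-0.1193 -0.1125  0.0233  0.0355  0.0476] 0.0
w10 1777 [0.0085 0.0114 0.0205 0.0356 0.0459] 0.0
w4 2471 [0.0072 0.0083 0.019  0.0366 0.0536] 0.0
w4 2591 [-0.0292  0.0105  0.0214  0.0385  0.0565] 0.0
```

Run:
```python
from h import *
f=save('side','s11'); p=pts(f); o=r.get_obs()['tcp_pos']; print(o)
m=(np.hypot(p[...,0]-o[0],p[...,1]-o[1])<.035)&(p[...,2]>.07)
print(m.sum(),np.round(np.nanpercentile(p[m][:,2],[0,1,5,20]),4)); ys,xs=np.where(m); k=np.argmin(p[m][:,2]); print(xs[k],ys[k],p[m][k])
f=dict(np.load('pics/s1.npz')); p=pts(f)
a=cv2.imread('pics/s1.png')[120:270,180:340]; b=cv2.imread('pics/s11.png')[120:270,230:390]
cv2.imwrite('pics/s1c.png',cv2.resize(np.hstack([a,b]),None,fx=2.5,fy=2.5,interpolation=cv2.INTER_CUBIC))
```

```text
[0.43450044 0.01616843 0.15418706]
1429 [0.1587 0.1657 0.1761 0.2087]
324 181 [0.43163472 0.01925007 0.1587068 ]
```

View pics/s1c.png

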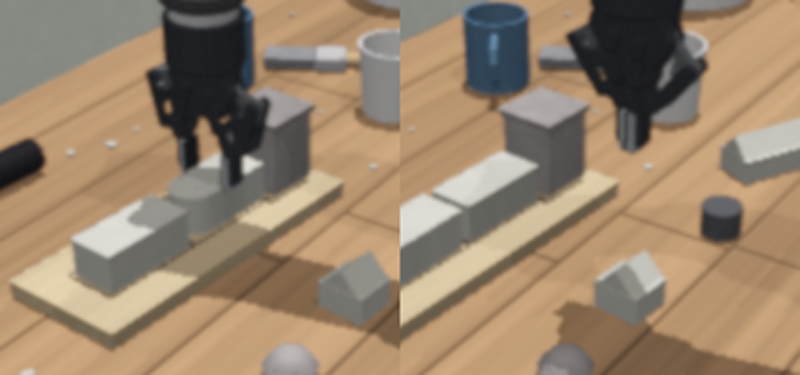

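The side view (left: gripping the round block; right: now) shows the shut tips at about z = 0.16 with the TCP reading 0.154. So the tips are some 5 mm above the reported TCP instead of 19 mm below it. I must go about 22 mm lower for the coping, watching the force.

Call:
arm_command([
  {"fingers": 1,"x": 0,"y": 0.0015,"z": 0.005,"ax": 0,"ay": 0,"az": 0},
  {"fingers": 1,"x": 0,"y": 0,"z": 0.01,"ax": 0,"ay": 0,"az": 0},
  {"fingers": 1,"x": 0,"y": 0,"z": 0.01,"ax": 0,"ay": 0,"az": 0},
  {"fingers": 1,"x": 0,"y": 0,"z": 0.015,"ax": 0,"ay": 0,"az": 0},
  {"fingers": 1,"x": 0,"y": 0,"z": 0.02,"ax": 0,"ay": 0,"az": 0},
  {"fingers": 1,"x": 0,"y": 0,"z": 0.025,"ax": 0,"ay": 0,"az": 0},
  {"fingers": 1,"x": 0,"y": 0,"z": 0.025,"ax": 0,"ay": 0,"az": 0},
  {"fingers": 1,"x": 0,"y": 0,"z": 0.015,"ax": 0,"ay": 0,"az": 0},
  {"fingers": 1,"x": 0,"y": 0,"z": 0,"ax": 0,"ay": 0,"az": 0},
])

```text
clock: 20.87
tcp_pos: [0.4331, 0.0165, 0.0257]
orientation: [-2.299, -2.132, 0.009]
contact_force: [-1.4, -0.5, 0.1]
grip_width: 0.0858
gripper_force: 0.0
```

Call:
arm_command([
  {"fingers": 1,"x": 0,"y": 0,"z": 0.008,"ax": 0,"ay": 0,"az": 0},
  {"fingers": 1,"x": 0,"y": 0,"z": 0.007,"ax": 0,"ay": 0,"az": 0},
  {"fingers": 1,"x": 0,"y": 0,"z": 0,"ax": 0,"ay": 0,"az": 0},
  {"fingers": 1,"x": 0,"y": 0,"z": 0,"ax": 0,"ay": 0,"az": 0},
])

```text
clock: 21.2
tcp_pos: [0.4367, 0.0164, 0.0149]
orientation: [2.305, 2.135, 0.0]
contact_force: [0.6, 0.2, 1.0]
grip_width: 0.0854
gripper_force: 0.0
```

Call:
arm_command([
  {"fingers": 1,"x": 0,"y": 0,"z": 0.005,"ax": 0,"ay": 0,"az": 0},
  {"fingers": 1,"x": 0,"y": 0,"z": 0.005,"ax": 0,"ay": 0,"az": 0},
  {"fingers": 1,"x": 0,"y": 0,"z": 0,"ax": 0,"ay": 0,"az": 0},
  {"fingers": 1,"x": 0,"y": 0,"z": 0,"ax": 0,"ay": 0,"az": 0},
])

```text
clock: 21.53
tcp_pos: [0.4365, 0.0163, 0.0047]
orientation: [-2.305, -2.135, 0.0]
contact_force: [-0.1, 0.2, 0.1]
grip_width: 0.0852
gripper_force: 0.0
```

Call:
arm_command([
  {"fingers": -1,"x": 0,"y": 0,"z": 0,"ax": 0,"ay": 0,"az": 0},
  {"fingers": -1,"x": 0,"y": 0,"z": 0,"ax": 0,"ay": 0,"az": 0},
  {"fingers": -1,"x": 0,"y": 0,"z": 0,"ax": 0,"ay": 0,"az": 0},
  {"fingers": -1,"x": 0,"y": 0,"z": 0,"ax": 0,"ay": 0,"az": 0},
  {"fingers": -1,"x": 0,"y": 0,"z": 0,"ax": 0,"ay": 0,"az": 0},
  {"fingers": -1,"x": 0,"y": 0,"z": 0,"ax": 0,"ay": 0,"az": 0},
])

```text
clock: 22.03
tcp_pos: [0.4368, 0.0164, 0.0052]
orientation: [2.305, 2.134, 0.0]
contact_force: [-1.2, -0.1, 6.1]
grip_width: 0.0469
gripper_force: 51.6
```

Call:
arm_command([
  {"fingers": -1,"x": 0,"y": 0,"z": -0.015,"ax": 0,"ay": 0,"az": 0},
  {"fingers": -1,"x": 0,"y": 0,"z": -0.03,"ax": 0,"ay": 0,"az": 0},
  {"fingers": -1,"x": 0,"y": 0,"z": -0.03,"ax": 0,"ay": 0,"az": 0},
  {"fingers": -1,"x": 0,"y": 0,"z": -0.025,"ax": 0,"ay": 0,"az": 0},
  {"fingers": -1,"x": 0,"y": 0,"z": -0.01,"ax": 0,"ay": 0,"az": 0},
  {"fingers": -1,"x": 0,"y": 0,"z": 0,"ax": 0,"ay": 0,"az": 0},
])

```text
clock: 22.53
tcp_pos: [0.4382, 0.0163, 0.1167]
orientation: [2.303, 2.132, 0.005]
contact_force: [0.1, -0.7, -2.1]
grip_width: 0.0472
gripper_force: 52.5
```

Call:
arm_command([
  {"fingers": -1,"x": -0.003,"y": 0.012,"z": 0,"ax": 0,"ay": 0,"az": 0},
  {"fingers": -1,"x": -0.007,"y": 0.028,"z": 0,"ax": 0,"ay": 0,"az": 0},
  {"fingers": -1,"x": -0.007,"y": 0.028,"z": 0,"ax": 0,"ay": 0,"az": 0},
  {"fingers": -1,"x": -0.007,"y": 0.028,"z": 0,"ax": 0,"ay": 0,"az": 0},
  {"fingers": -1,"x": -0.007,"y": 0.028,"z": 0,"ax": 0,"ay": 0,"az": 0},
  {"fingers": -1,"x": -0.007,"y": 0.028,"z": 0,"ax": 0,"ay": 0,"az": 0},
  {"fingers": -1,"x": -0.007,"y": 0.024,"z": 0,"ax": 0,"ay": 0,"az": 0},
  {"fingers": -1,"x": -0.003,"y": 0.011,"z": 0,"ax": 0,"ay": 0,"az": 0},
  {"fingers": -1,"x": 0,"y": 0,"z": 0,"ax": 0,"ay": 0,"az": 0},
  {"fingers": -1,"x": 0,"y": 0,"z": 0,"ax": 0,"ay": 0,"az": 0},
])

```text
clock: 23.37
tcp_pos: [0.6187, -0.0461, 0.1119]
orientation: [-2.303, -2.132, 0.004]
contact_force: [-0.1, -0.5, -1.3]
grip_width: 0.0465
gripper_force: 52.4
```

Call:
arm_command([
  {"fingers": -1,"x": 0,"y": 0,"z": 0.015,"ax": 0,"ay": 0,"az": 0},
  {"fingers": -1,"x": 0,"y": 0,"z": 0.015,"ax": 0,"ay": 0,"az": 0},
  {"fingers": -1,"x": 0,"y": 0,"z": 0,"ax": 0,"ay": 0,"az": 0},
  {"fingers": -1,"x": 0,"y": 0,"z": 0,"ax": 0,"ay": 0,"az": 0},
  {"fingers": -1,"x": 0,"y": 0,"z": 0,"ax": 0,"ay": 0,"az": 0},
])

```text
clock: 23.78
tcp_pos: [0.619, -0.0454, 0.0849]
orientation: [-2.304, -2.135, 0.001]
contact_force: [-0.1, 1.2, -1.3]
grip_width: 0.0469
gripper_force: 52.4
```

Run:
```python
from h import *
t=np.array([.624,.0168])-.0625*U; go(*t,.0632,85.6)
f=save('wrist','w12'); p=pts(f); z=p[...,2]
a=(z>.105)&(z<.15)&(f['frame'].min(-1)>120)&(abs(p[...,0]-.62)<.05); s=rect(p,a); print(s,inboard(s[0],np.array([.6251,.0175])))
```

```text
t 23.78 tcp [ 0.619  -0.0454  0.0849] head 85.65 tilt [-0.0005 -0.    ] w 0.0469 F [-0.1  1.2 -1.3]
  tool delta now [-0.1  0.3 21.7] az 0.05
  after turn: x -0.1 y 0.3
(array([ 0.6309, -0.0625], dtype=float32), array([0.0139, 0.0233], dtype=float32), np.float32(178.8), np.int32(589)) [ 11.9 -79.3]
```

View pics/w12.png

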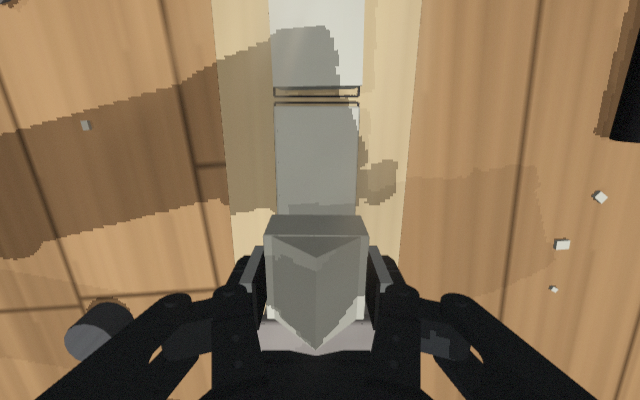

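The half coping, held level at (316,290), is over the square block in front of the pier. I lower and release it.

Call:
arm_command([
  {"fingers": -1,"x": 0,"y": 0,"z": 0.01,"ax": 0,"ay": 0,"az": 0},
  {"fingers": -1,"x": 0,"y": 0,"z": 0.007,"ax": 0,"ay": 0,"az": 0},
  {"fingers": -1,"x": 0,"y": 0,"z": 0.004,"ax": 0,"ay": 0,"az": 0},
  {"fingers": -1,"x": 0,"y": 0,"z": 0.001,"ax": 0,"ay": 0,"az": 0},
  {"fingers": -1,"x": 0,"y": 0,"z": 0,"ax": 0,"ay": 0,"az": 0},
  {"fingers": 1,"x": 0,"y": 0,"z": 0,"ax": 0,"ay": 0,"az": 0},
  {"fingers": 1,"x": 0,"y": 0,"z": 0,"ax": 0,"ay": 0,"az": 0},
  {"fingers": 1,"x": 0,"y": 0,"z": 0,"ax": 0,"ay": 0,"az": 0},
  {"fingers": 1,"x": 0,"y": 0,"z": 0,"ax": 0,"ay": 0,"az": 0},
  {"fingers": 1,"x": 0,"y": 0,"z": 0,"ax": 0,"ay": 0,"az": 0},
])

```text
clock: 24.67
tcp_pos: [0.6195, -0.0458, 0.0627]
orientation: [-2.305, -2.135, -0.0]
contact_force: [0.7, 0.6, 0.4]
grip_width: 0.0857
gripper_force: 0.0
```

Call:
arm_command([
  {"fingers": 1,"x": 0,"y": 0,"z": -0.02,"ax": 0,"ay": 0,"az": 0},
  {"fingers": 1,"x": 0,"y": 0,"z": -0.035,"ax": 0,"ay": 0,"az": 0},
  {"fingers": 1,"x": 0,"y": 0,"z": -0.035,"ax": 0,"ay": 0,"az": 0},
  {"fingers": 1,"x": 0,"y": 0,"z": -0.015,"ax": 0,"ay": 0,"az": 0},
  {"fingers": 1,"x": 0,"y": 0,"z": 0,"ax": 0,"ay": 0,"az": 0},
  {"fingers": 1,"x": 0,"y": 0,"z": 0,"ax": 0,"ay": 0,"az": 0},
])

```text
clock: 25.17
tcp_pos: [0.6199, -0.0458, 0.1687]
orientation: [2.304, 2.134, 0.002]
contact_force: [-0.5, -0.7, 0.5]
grip_width: 0.0856
gripper_force: 0.0
```

Run:
```python
from h import *
f=save('wrist','w13'); p=pts(f); z=p[...,2]
s=rect(p,(z>.08)&(z<.12)&(p[...,1]>-.071)&(abs(p[...,0]-.62)<.05)); print(s,inboard(s[0],np.array([.6251,.0175])))
go(.4435,-.2895,.006,63.2)
```

```text
(array([ 0.62 , -0.046], dtype=float32), array([0.0452, 0.0481], dtype=float32), np.float32(174.8), np.int32(3487)) [ -0.2 -63.7]
t 25.22 tcp [ 0.619  -0.046   0.1673] head 85.61 tilt [-0.0006 -0.0003] w 0.0854 F [-1.2 -1.  -0.7]
  tool delta now [-256.2 -156.2  161.5] az 22.41
  after turn: x -296.5 y -46.8
```

Call:
arm_command([
  {"fingers": 1,"x": -0.028,"y": -0.017,"z": 0,"ax": 0,"ay": 0,"az": 0},
  {"fingers": 1,"x": -0.0285,"y": -0.0175,"z": 0,"ax": 0,"ay": 0,"az": 0},
  {"fingers": 1,"x": -0.0285,"y": -0.0175,"z": 0,"ax": 0,"ay": 0,"az": 0},
  {"fingers": 1,"x": -0.0285,"y": -0.0175,"z": 0,"ax": 0,"ay": 0,"az": 0},
  {"fingers": 1,"x": -0.0285,"y": -0.0175,"z": 0,"ax": 0,"ay": 0,"az": 0},
  {"fingers": 1,"x": -0.0285,"y": -0.0175,"z": 0,"ax": 0,"ay": 0,"az": 0},
  {"fingers": 1,"x": -0.0285,"y": -0.0175,"z": 0,"ax": 0,"ay": 0,"az": 0},
  {"fingers": 1,"x": -0.0285,"y": -0.0175,"z": 0,"ax": 0,"ay": 0,"az": 0},
  {"fingers": 1,"x": -0.0285,"y": -0.0165,"z": 0,"ax": 0,"ay": 0,"az": 0},
])

```text
clock: 25.97
tcp_pos: [0.4418, -0.2898, 0.1661]
orientation: [-2.303, -2.133, 0.001]
contact_force: [-0.2, -1.0, 0.0]
grip_width: 0.0852
gripper_force: 0.0
```

Call:
arm_command([
  {"fingers": 1,"x": 0,"y": 0,"z": 0,"ax": 0,"ay": 0,"az": 5.6},
  {"fingers": 1,"x": 0,"y": 0,"z": 0.015,"ax": 0,"ay": 0,"az": 5.6},
  {"fingers": 1,"x": 0,"y": 0,"z": 0.02,"ax": 0,"ay": 0,"az": 5.6},
  {"fingers": 1,"x": 0,"y": 0,"z": 0.02,"ax": 0,"ay": 0,"az": 5.6},
  {"fingers": 1,"x": 0,"y": 0,"z": 0.01,"ax": 0,"ay": 0,"az": 0},
  {"fingers": 1,"x": 0,"y": 0,"z": 0,"ax": 0,"ay": 0,"az": 0},
  {"fingers": 1,"x": 0,"y": 0,"z": 0,"ax": 0,"ay": 0,"az": 0},
  {"fingers": 1,"x": 0,"y": 0,"z": 0,"ax": 0,"ay": 0,"az": 0},
])

```text
clock: 26.63
tcp_pos: [0.4447, -0.2891, 0.1032]
orientation: [2.674, 1.649, 0.001]
contact_force: [1.3, 0.5, -0.4]
grip_width: 0.0853
gripper_force: 0.0
```

Run:
```python
from h import *
f=save('wrist','w14'); p=pts(f); z=p[...,2]; hsv=cv2.cvtColor(f['frame'],cv2.COLOR_RGB2HSV)
m=(np.hypot(p[...,0]-.444,p[...,1]+.29)<.075)&(hsv[...,1]<80)&(z>.015)&(z<.06)
s=rect(p,m); print(s); go(*s[0],.006,s[2])
```

```text
(array([ 0.4459, -0.2914], dtype=float32), array([0.048 , 0.1002], dtype=float32), np.float32(62.8), np.int32(7898))
t 26.68 tcp [ 0.4449 -0.2893  0.1036] head 63.30 tilt [ 0.0012 -0.0005] w 0.0855 F [-0.7 -0.4 -0.2]
  tool delta now [-1.4  1.7 97.6] az 0.50
  after turn: x -1.4 y 1.8
```

View pics/w14.png

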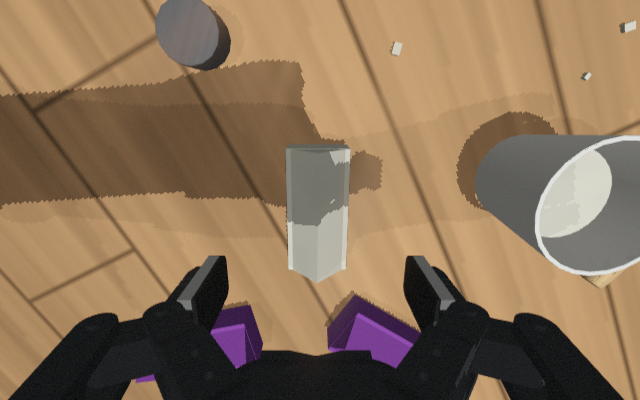

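The long coping is at (318,212), ridge along the jaws. Both purple decoys, at (235,335) and (370,335), lie beyond its near end, clear of the fingers. I grasp it.

Call:
arm_command([
  {"fingers": 1,"x": -0.001,"y": 0.001,"z": 0.025,"ax": 0,"ay": 0,"az": 0},
  {"fingers": 1,"x": 0,"y": 0,"z": 0.025,"ax": 0,"ay": 0,"az": 0},
  {"fingers": 1,"x": 0,"y": 0,"z": 0.022,"ax": 0,"ay": 0,"az": 0},
  {"fingers": 1,"x": 0,"y": 0,"z": 0.015,"ax": 0,"ay": 0,"az": 0},
  {"fingers": 1,"x": 0,"y": 0,"z": 0.01,"ax": 0,"ay": 0,"az": 0},
  {"fingers": 1,"x": 0,"y": 0,"z": 0,"ax": 0,"ay": 0,"az": 0},
  {"fingers": 1,"x": 0,"y": 0,"z": 0,"ax": 0,"ay": 0,"az": 0},
])

```text
clock: 27.27
tcp_pos: [0.4452, -0.2906, 0.0064]
orientation: [2.675, 1.647, 0.001]
contact_force: [-0.0, -0.5, 0.8]
grip_width: 0.0852
gripper_force: 0.0
```

Call:
arm_command([
  {"fingers": -1,"x": 0,"y": 0,"z": 0,"ax": 0,"ay": 0,"az": 0},
  {"fingers": -1,"x": 0,"y": 0,"z": 0,"ax": 0,"ay": 0,"az": 0},
  {"fingers": -1,"x": 0,"y": 0,"z": 0,"ax": 0,"ay": 0,"az": 0},
  {"fingers": -1,"x": 0,"y": 0,"z": 0,"ax": 0,"ay": 0,"az": 0},
  {"fingers": -1,"x": 0,"y": 0,"z": 0,"ax": 0,"ay": 0,"az": 0},
  {"fingers": -1,"x": 0,"y": 0,"z": 0,"ax": 0,"ay": 0,"az": 0},
])

```text
clock: 27.77
tcp_pos: [0.4455, -0.2909, 0.007]
orientation: [2.674, 1.645, 0.001]
contact_force: [-0.6, 0.0, 6.8]
grip_width: 0.0467
gripper_force: 51.4
```

Call:
arm_command([
  {"fingers": -1,"x": 0,"y": 0,"z": -0.015,"ax": 0,"ay": 0,"az": 0},
  {"fingers": -1,"x": 0,"y": 0,"z": -0.03,"ax": 0,"ay": 0,"az": 0},
  {"fingers": -1,"x": 0,"y": 0,"z": -0.03,"ax": 0,"ay": 0,"az": 0},
  {"fingers": -1,"x": 0,"y": 0,"z": -0.03,"ax": 0,"ay": 0,"az": 0},
  {"fingers": -1,"x": 0,"y": 0,"z": -0.025,"ax": 0,"ay": 0,"az": -5.6},
  {"fingers": -1,"x": 0,"y": 0,"z": -0.01,"ax": 0,"ay": 0,"az": -5.6},
  {"fingers": -1,"x": 0,"y": 0,"z": 0,"ax": 0,"ay": 0,"az": -5.6},
  {"fingers": -1,"x": 0,"y": 0,"z": 0,"ax": 0,"ay": 0,"az": -5.6},
  {"fingers": -1,"x": 0,"y": 0,"z": 0,"ax": 0,"ay": 0,"az": 0},
  {"fingers": -1,"x": 0,"y": 0,"z": 0,"ax": 0,"ay": 0,"az": 0},
])

```text
clock: 28.6
tcp_pos: [0.4442, -0.2904, 0.1457]
orientation: [-2.308, -2.131, 0.0]
contact_force: [0.6, -0.0, -2.7]
grip_width: 0.0465
gripper_force: 53.3
```

Run:
```python
from h import *
t=np.array([.624,.0168])+.020*U; print(t); go(*t,.064,85.6)
```

```text
[0.62549957 0.0367437 ]
t 28.60 tcp [ 0.4442 -0.2904  0.1457] head 85.44 tilt [-0.0005  0.0003] w 0.0465 F [ 0.6 -0.  -2.7]
  tool delta now [340.5 154.7  81.7] az -0.16
  after turn: x 340.1 y 155.7
```

Call:
arm_command([
  {"fingers": -1,"x": 0.015,"y": 0.007,"z": 0,"ax": 0,"ay": 0,"az": 0},
  {"fingers": -1,"x": 0.033,"y": 0.015,"z": 0,"ax": 0,"ay": 0,"az": 0},
  {"fingers": -1,"x": 0.033,"y": 0.015,"z": 0,"ax": 0,"ay": 0,"az": 0},
  {"fingers": -1,"x": 0.033,"y": 0.015,"z": 0,"ax": 0,"ay": 0,"az": 0},
  {"fingers": -1,"x": 0.033,"y": 0.015,"z": 0,"ax": 0,"ay": 0,"az": 0},
  {"fingers": -1,"x": 0.033,"y": 0.015,"z": 0,"ax": 0,"ay": 0,"az": 0},
  {"fingers": -1,"x": 0.033,"y": 0.015,"z": 0,"ax": 0,"ay": 0,"az": 0},
  {"fingers": -1,"x": 0.033,"y": 0.015,"z": 0,"ax": 0,"ay": 0,"az": 0},
  {"fingers": -1,"x": 0.033,"y": 0.015,"z": 0,"ax": 0,"ay": 0,"az": 0},
  {"fingers": -1,"x": 0.033,"y": 0.015,"z": 0,"ax": 0,"ay": 0,"az": 0},
])

```text
clock: 29.43
tcp_pos: [0.6104, 0.0114, 0.1453]
orientation: [-2.308, -2.131, 0.002]
contact_force: [0.2, -0.8, -2.7]
grip_width: 0.0466
gripper_force: 53.3
```

Call:
arm_command([
  {"fingers": -1,"x": 0.02,"y": 0.009,"z": 0,"ax": 0,"ay": 0,"az": 0},
  {"fingers": -1,"x": 0.008,"y": 0.004,"z": 0,"ax": 0,"ay": 0,"az": 0},
  {"fingers": -1,"x": 0,"y": 0,"z": 0,"ax": 0,"ay": 0,"az": 0},
  {"fingers": -1,"x": 0,"y": 0,"z": 0.015,"ax": 0,"ay": 0,"az": 0},
  {"fingers": -1,"x": 0,"y": 0,"z": 0.015,"ax": 0,"ay": 0,"az": 0},
  {"fingers": -1,"x": 0,"y": 0,"z": 0.01,"ax": 0,"ay": 0,"az": 0},
  {"fingers": -1,"x": 0,"y": 0,"z": 0,"ax": 0,"ay": 0,"az": 0},
  {"fingers": -1,"x": 0,"y": 0,"z": 0,"ax": 0,"ay": 0,"az": 0},
  {"fingers": -1,"x": 0,"y": 0,"z": 0,"ax": 0,"ay": 0,"az": 0},
])

```text
clock: 30.18
tcp_pos: [0.6256, 0.036, 0.1065]
orientation: [2.306, 2.133, 0.001]
contact_force: [-0.3, 0.2, -2.3]
grip_width: 0.0465
gripper_force: 53.3
```

Run:
```python
from h import *
t=np.array([.624,.0168])+.020*U; print(t); go(*t,.065,85.6)
```

```text
[0.62549957 0.0367437 ]
t 30.18 tcp [0.6256 0.036  0.1065] head 85.54 tilt [ 0.0008 -0.0002] w 0.0465 F [-0.3  0.2 -2.3]
  tool delta now [ 0.7 -0.2 41.5] az -0.06
  after turn: x 0.7 y -0.1
```

Call:
arm_command([
  {"fingers": -1,"x": 0.001,"y": 0,"z": 0.013,"ax": 0,"ay": 0,"az": 0},
  {"fingers": -1,"x": 0,"y": 0,"z": 0.013,"ax": 0,"ay": 0,"az": 0},
  {"fingers": -1,"x": 0,"y": 0,"z": 0.008,"ax": 0,"ay": 0,"az": 0},
  {"fingers": -1,"x": 0,"y": 0,"z": 0.005,"ax": 0,"ay": 0,"az": 0},
  {"fingers": -1,"x": 0,"y": 0,"z": 0.002,"ax": 0,"ay": 0,"az": 0},
  {"fingers": -1,"x": 0,"y": 0,"z": 0,"ax": 0,"ay": 0,"az": 0},
])

```text
clock: 30.68
tcp_pos: [0.6247, 0.0375, 0.0651]
orientation: [-2.305, -2.135, 0.003]
contact_force: [-4.6, -1.4, 6.8]
grip_width: 0.0467
gripper_force: 54.3
```

Call:
arm_command([
  {"fingers": 1,"x": 0,"y": 0,"z": 0,"ax": 0,"ay": 0,"az": 0},
  {"fingers": 1,"x": 0,"y": 0,"z": 0,"ax": 0,"ay": 0,"az": 0},
  {"fingers": 1,"x": 0,"y": 0,"z": 0,"ax": 0,"ay": 0,"az": 0},
  {"fingers": 1,"x": 0,"y": 0,"z": 0,"ax": 0,"ay": 0,"az": 0},
  {"fingers": 1,"x": 0,"y": 0,"z": 0,"ax": 0,"ay": 0,"az": 0},
  {"fingers": 1,"x": 0,"y": 0,"z": -0.02,"ax": 0,"ay": 0,"az": 0},
  {"fingers": 1,"x": 0,"y": 0,"z": -0.035,"ax": 0,"ay": 0,"az": 0},
  {"fingers": 1,"x": 0,"y": 0,"z": -0.035,"ax": 0,"ay": 0,"az": 0},
  {"fingers": 1,"x": 0,"y": 0,"z": -0.025,"ax": 0,"ay": 0,"az": 0},
  {"fingers": 1,"x": 0,"y": 0,"z": 0,"ax": 0,"ay": 0,"az": 0},
])

```text
clock: 31.52
tcp_pos: [0.6289, 0.0388, 0.1861]
orientation: [2.301, 2.131, 0.013]
contact_force: [0.4, 0.9, -0.2]
grip_width: 0.0856
gripper_force: 0.0
```

Call:
arm_command([
  {"fingers": 1,"x": 0,"y": -0.03,"z": -0.02,"ax": 0,"ay": 0,"az": 0},
  {"fingers": 1,"x": 0,"y": -0.04,"z": -0.02,"ax": 0,"ay": 0,"az": 0},
  {"fingers": 1,"x": 0,"y": -0.04,"z": -0.02,"ax": 0,"ay": 0,"az": 0},
  {"fingers": 1,"x": 0,"y": -0.04,"z": 0,"ax": 0,"ay": 0,"az": 0},
  {"fingers": 1,"x": 0,"y": 0,"z": 0,"ax": 0,"ay": 0,"az": 0},
  {"fingers": 1,"x": 0,"y": 0,"z": 0,"ax": 0,"ay": 0,"az": 0},
])

```text
clock: 32.02
tcp_pos: [0.4793, 0.0485, 0.237]
orientation: [2.303, 2.135, -0.002]
contact_force: [0.7, 0.4, -0.2]
grip_width: 0.0854
gripper_force: 0.0
```

Run:
```python
from h import *
go(.62,.03,.2)
f=save('top','t20');p=pts(f); z=p[...,2]; near=abs(p[...,0]-.622)<.05
Cb=np.array([.622,.0172])
for n,lo,hi,a,b in (('half',.08,.12,-.072,-.025),('long',.08,.12,-.016,.12),('round',.05,.066,.09,.16),('pier',.09,.12,-.16,-.073)):
    s=rect(p,near&(z>lo)&(z<hi)&(p[...,1]>a)&(p[...,1]<b)); print(n,s,inboard(s[0],Cb))
save('side','s20')
a=cv2.imread('pics/s20.png')[120:280,170:370]; cv2.imwrite('pics/s20c.png',cv2.resize(a,None,fx=3,fy=3))
```

```text
t 32.02 tcp [0.4793 0.0485 0.237 ] head 85.67 tilt [ 0.     -0.0021] w 0.0854 F [ 0.7  0.4 -0.2]
  tool delta now [ -7.7 141.7  37.1] 
half (array([ 0.6165, -0.0471], dtype=float32), array([0.0402, 0.0481], dtype=float32), np.float32(179.5), np.int32(239)) [ -0.6 -64.5]
long (array([0.6229, 0.0374], dtype=float32), array([0.0491, 0.0996], dtype=float32), np.float32(85.7), np.int32(556)) [-0.7 20.2]
round (array([0.6292, 0.1167], dtype=float32), array([0.0489, 0.049 ], dtype=float32), np.float32(174.6), np.int32(257)) [-0.5 99.8]
pier (array([ 0.6125, -0.1075], dtype=float32), array([0.0658, 0.0667], dtype=float32), np.float32(174.6), np.int32(534)) [ 1.000e-01 -1.251e+02]
```

View pics/s20c.png

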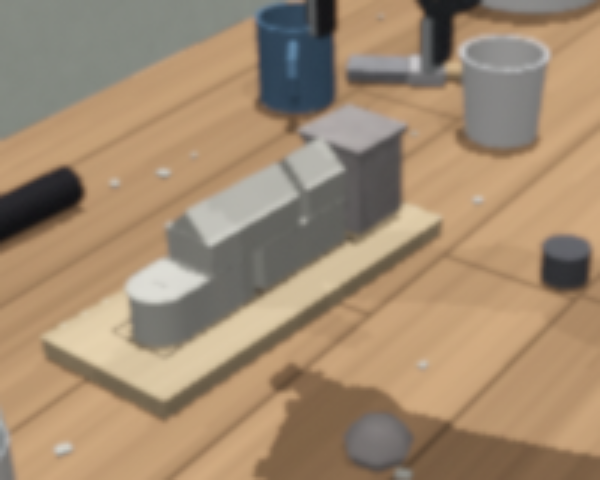

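The side crop shows the finished wall: square block by the pier, round nose outwards at (165,300), both copings ridge up. All parts measure within about 2 mm of their places and the robot is clear.

```bash
python3 -c "
from bench import r
print(r.hand_in())"
```

```text
the job is handed in; nothing more can be done
None
```

I handed the job in at about 32 s, no verdict shown; before that, all four pieces measured within about 2 mm of their places and the bystanders were left alone, though the half coping needed a second grasp after the first slipped.

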